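Load the bench shaker with stoppered sample flasks

ROBOT

A 7-joint arm with a two-finger parallel gripper is mounted at the origin on a cart in front of the work surface, level with it; the furniture and walls round the work are solid. World frame = base frame: x ahead of the robot, y to its left, z up, the work surface at z = 0. Lengths are in m, angles in rad, forces in N, time in s.
With the tool pointing down it reaches from about 0.425 to 0.925 m from the base axis. Payload 6.8 kg.
Tool frame: the origin (TCP) lies at the very end of the fingers, on their centre line; the grasp point (between the pads) lies 19 mm behind it (r.tcp_to_grasp is the distance from the TCP to the grasp point, in m); z points along the fingers, y is the line along which they close (so a half turn about z gives the same grasp; the last joint's range is limited). The gripper opens to 85 mm and grips with 20 to 120 N. Pads are 22 mm wide; open, the fingers measure 114 mm over their backs; the gripper's body (76 mm by 85 mm) begins 54 mm behind the grasp point. The pads swing forward as they close: fully open they stand 13 mm farther back than shut.
Start: joints at [1.237, 0.477, 0.022, 1.555, -0.011, 1.109, -0.083], TCP at [0.151, -0.658, 0.206] pointing down, gripper open.
Joint ranges: [-2.96, 2.96], [-0.34, 2.1], [-1.41, 1.46], [0.24, 2.44], [-1.37, 4.51], [0.17, 1.92], [-2.96, 2.96]. Speed limits (rad/s): [2.39, 2.39, 3.14, 3.14, 3.14, 3.14, 3.14].

INTERFACE

Orientations are given as a rotation vector (axis times angle).
In Python, from bench import r gives the robot as it stands.
- The arm moves only by the tool step_arm, never from a script. Its argument "moves" is a list of rows, each a list of 7 numbers: the shift along the tool's x, y, z in mm, then the turn, a rotation vector about the tool's x, y, z in rad, then the finger opening in mm, from 0 to 85.4. A call has 1 to 8 rows; each row is the pose to reach, as a shift and turn from the pose commanded when the call began, along the tool's axes at that moment; what a row does not reach only later rows make up. A row lasts 1/10 s, in which the tool goes at most 50 mm and 8.59 degrees, less where a joint would pass 70% of its speed; a pose out of reach is approached as far as the arm can. A call with a gripper value outside its range is refused whole. The fingers move at their own pace and stop on an object; "grip_force" is the grip in N (left out, the last holds). Time passes only in rows, so rows that repeat a pose let the fingers close. It gives the time, the measured TCP pose, the force, the opening and the grip force at its end, in the units of the state.
- r.get_obs(): the state, without advancing time (a new reading comes with each control period).
- r.grab_frame(name): name is "side" or "top"; returns a dict with "image" (384x512x3 uint8, red, green, blue), "depth" (384x512 float32, m along the optical axis (not along the pixel's ray), 0 where there is no reading), "mtx" (3x3 intrinsics, pixels), "rvec" (rotation vector, rad) and "tvec" (3), from world to camera coordinates, as OpenCV has them. Camera axes: x right, y down, z forward; pixel columns grow to the right and rows downward; lengths in m; the calibration is good to about 2 mm. A picture is of the moment at which its call begins.
- r.hand_in(): hands the job in; it is judged then, once.
The state is a dict: "clock": time; "joints": joint angles; "qvel": joint speeds; "tau": joint torques, N m; "tcp_pos": TCP position; "orientation": TCP orientation; "contact_force": force on the tool from outside, world axes, zero at the start; "moment": the same for the moment, N m; "grip_width": finger opening in m; "gripper_force": force on a finger pad.
Only numpy, scipy, OpenCV 4.12 (cv2) and the standard library are available. Lean on these libraries where they do the work, as an engineer would, in place of code of your own. Each camera call takes 0.05 s, during which the arm holds its last target. There are 200 camera calls.

TASK

The bench shaker has been left running: first turn its dial to the white off mark. Then, with it off, stand every open-necked amber flask in a recess of the blue deck and close each one with an orange stopper pressed fully home, and at last turn the dial to the green mark. Leave the flasks upright and the other things on the bench where they are.

Things in the scene. Friction and masses are not known exactly. Their poses are not given: they have to be found in the camera images.
- flask_a_mid (a point): Amber flask with white label band, upright on the bench, neck open; may be absent. Point: on its axis half-way up, 46 mm above the foot, 46 mm below the rim; z out of the mouth. Body 54 mm across up to 46 mm, shoulder to 62 mm, then a straight neck, 32 mm across, bore 26 mm, 30 mm deep. 180 g, heavy foot. Take it by the neck.
- flask_b_mid (a point): Amber flask with white label band, upright on the bench, neck open; may be absent. Point: on its axis half-way up, 46 mm above the foot, 46 mm below the rim; z out of the mouth. Body 54 mm across up to 46 mm, shoulder to 62 mm, then a straight neck, 32 mm across, bore 26 mm, 30 mm deep. 180 g, heavy foot. Take it by the neck.
- flask_c_mid (a point): Amber flask with white label band, upright on the bench, neck open; may be absent. Point: on its axis half-way up, 46 mm above the foot, 46 mm below the rim; z out of the mouth. Body 54 mm across up to 46 mm, shoulder to 62 mm, then a straight neck, 32 mm across, bore 26 mm, 30 mm deep. 180 g, heavy foot. Take it by the neck.
- stopper_a_mid (a point): Orange stopper, head up in a collar of the rack; all are alike, any fits any flask. Point: on its axis half-way up its 42 mm; z to the head. Lower 20 mm: plug, 23.6 mm across under the head tapering to 17 mm; upper 22 mm: round head, 38 mm across, centred 10 mm above the point, underside 1 mm below it. 30 g. Fully home: head rests on the rim, point 47 mm above the flask's mid point.
- stopper_b_mid (a point): Orange stopper, head up in a collar of the rack; all are alike, any fits any flask. Point: on its axis half-way up its 42 mm; z to the head. Lower 20 mm: plug, 23.6 mm across under the head tapering to 17 mm; upper 22 mm: round head, 38 mm across, centred 10 mm above the point, underside 1 mm below it. 30 g. Fully home: head rests on the rim, point 47 mm above the flask's mid point.
- stopper_c_mid (a point): Orange stopper, head up in a collar of the rack; all are alike, any fits any flask. Point: on its axis half-way up its 42 mm; z to the head. Lower 20 mm: plug, 23.6 mm across under the head tapering to 17 mm; upper 22 mm: round head, 38 mm across, centred 10 mm above the point, underside 1 mm below it. 30 g. Fully home: head rests on the rim, point 47 mm above the flask's mid point.
- socket_1 (a point): Centre of the floor of recess 1 of 3 in the blue deck of the bench shaker: 64 mm across (rim chamfered 4 mm), 30 mm deep; floor 14 mm above the bench; z up. The recesses stand 80 mm apart in a row along the shaker's y axis, number 1 at the +y end; x points away from the dial. The shaker (196 x 246 mm, deck 44 mm high) is fixed, at another place and yaw each time.
- socket_2 (a point): Centre of the floor of recess 2 of 3 in the blue deck of the bench shaker: 64 mm across (rim chamfered 4 mm), 30 mm deep; floor 14 mm above the bench; z up. The recesses stand 80 mm apart in a row along the shaker's y axis, number 1 at the +y end; x points away from the dial. The shaker (196 x 246 mm, deck 44 mm high) is fixed, at another place and yaw each time.
- socket_3 (a point): Centre of the floor of recess 3 of 3 in the blue deck of the bench shaker: 64 mm across (rim chamfered 4 mm), 30 mm deep; floor 14 mm above the bench; z up. The recesses stand 80 mm apart in a row along the shaker's y axis, number 1 at the +y end; x points away from the dial. The shaker (196 x 246 mm, deck 44 mm high) is fixed, at another place and yaw each time.
- dial (a joint): Angle of the shaker's mode dial: 0 = pointer at the white mark (off), 0.7 = green mark (slow), 1.4 = red mark (fast). Grows clockwise seen from above. Clicks softly into each of the three marks (it is pulled to the nearest one when released); turning takes under 0.1 N m; end stops at 0 and 1.4. Stands at green or red at the start.
- stopper_rack: Aluminium bar 176 x 46 x 10 mm, fixed to the bench, at another place each time, with three upright grey collars at -60, 0 and +60 mm along its x axis: outside 32 mm, bore 26 mm, tops 40 mm above the bench. Origin under its centre. A stopper's head rests on its collar's top.
- solder_spool: Solder spool, 56 mm across, 36 mm high, loose bystander; leave it alone. Origin under its centre.
- flux_bottle: Amber bottle with white dropper nozzle, 36 mm across, 92 mm high, loose bystander (not one of the flasks); leave it alone. Origin under its centre.
- dial_grip (a point): On the dial's axis, 70 mm above the bench, 7 mm below the top of its black grip bar (42 mm long, 14 mm thick, 32 mm high, disc of 44 mm below it). Turns with the dial: its x axis runs along the bar; a white line on the bar's top, on the -x half, is the pointer. Panel marks: white, green, red, clockwise; at green the bar lies along the shaker's x, pointer to the recesses (105 mm off).
There are look-alikes about, which are no part of the job. Leave any red or turquoise look-alike of the part that bears stopper_a_mid alone. What is shaped like the part that bears stopper_b_mid but turquoise is not meant.

How it is judged:
On the way, in this order (a step that is already met when the one before it is completed fails the run):
1. the dial is turned to the white off mark (value of joint dial below 0.15 rad), for 0.2 s.
2. with the dial still at off, every flask stands in a recess of the deck with a stopper fully home (value of joint dial below 0.15 rad and ((horizontal distance between flask_a_mid and socket_1 below 0.008 m and z of flask_a_mid in the frame of socket_1 between 0.04 and 0.0495 m) or (horizontal distance between flask_a_mid and socket_2 below 0.008 m and z of flask_a_mid in the frame of socket_2 between 0.04 and 0.0495 m) or (horizontal distance between flask_a_mid and socket_3 below 0.008 m and z of flask_a_mid in the frame of socket_3 between 0.04 and 0.0495 m)) and ((horizontal distance between stopper_a_mid and flask_a_mid below 0.006 m and z of stopper_a_mid in the frame of flask_a_mid between 0.042 and 0.05 m and angle between the z axis of stopper_a_mid and the z axis of flask_a_mid, either way round below 0.12 rad) or (horizontal distance between stopper_b_mid and flask_a_mid below 0.006 m and z of stopper_b_mid in the frame of flask_a_mid between 0.042 and 0.05 m and angle between the z axis of stopper_b_mid and the z axis of flask_a_mid, either way round below 0.12 rad) or (horizontal distance between stopper_c_mid and flask_a_mid below 0.006 m and z of stopper_c_mid in the frame of flask_a_mid between 0.042 and 0.05 m and angle between the z axis of stopper_c_mid and the z axis of flask_a_mid, either way round below 0.12 rad)) and angle between each of flask_a_mid, flask_b_mid, flask_c_mid's own z axis and vertical below 0.12 rad and ((horizontal distance between flask_b_mid and socket_1 below 0.008 m and z of flask_b_mid in the frame of socket_1 between 0.04 and 0.0495 m) or (horizontal distance between flask_b_mid and socket_2 below 0.008 m and z of flask_b_mid in the frame of socket_2 between 0.04 and 0.0495 m) or (horizontal distance between flask_b_mid and socket_3 below 0.008 m and z of flask_b_mid in the frame of socket_3 between 0.04 and 0.0495 m)) and ((horizontal distance between stopper_a_mid and flask_b_mid below 0.006 m and z of stopper_a_mid in the frame of flask_b_mid between 0.042 and 0.05 m and angle between the z axis of stopper_a_mid and the z axis of flask_b_mid, either way round below 0.12 rad) or (horizontal distance between stopper_b_mid and flask_b_mid below 0.006 m and z of stopper_b_mid in the frame of flask_b_mid between 0.042 and 0.05 m and angle between the z axis of stopper_b_mid and the z axis of flask_b_mid, either way round below 0.12 rad) or (horizontal distance between stopper_c_mid and flask_b_mid below 0.006 m and z of stopper_c_mid in the frame of flask_b_mid between 0.042 and 0.05 m and angle between the z axis of stopper_c_mid and the z axis of flask_b_mid, either way round below 0.12 rad)) and ((horizontal distance between flask_c_mid and socket_1 below 0.008 m and z of flask_c_mid in the frame of socket_1 between 0.04 and 0.0495 m) or (horizontal distance between flask_c_mid and socket_2 below 0.008 m and z of flask_c_mid in the frame of socket_2 between 0.04 and 0.0495 m) or (horizontal distance between flask_c_mid and socket_3 below 0.008 m and z of flask_c_mid in the frame of socket_3 between 0.04 and 0.0495 m)) and ((horizontal distance between stopper_a_mid and flask_c_mid below 0.006 m and z of stopper_a_mid in the frame of flask_c_mid between 0.042 and 0.05 m and angle between the z axis of stopper_a_mid and the z axis of flask_c_mid, either way round below 0.12 rad) or (horizontal distance between stopper_b_mid and flask_c_mid below 0.006 m and z of stopper_b_mid in the frame of flask_c_mid between 0.042 and 0.05 m and angle between the z axis of stopper_b_mid and the z axis of flask_c_mid, either way round below 0.12 rad) or (horizontal distance between stopper_c_mid and flask_c_mid below 0.006 m and z of stopper_c_mid in the frame of flask_c_mid between 0.042 and 0.05 m and angle between the z axis of stopper_c_mid and the z axis of flask_c_mid, either way round below 0.12 rad))), for 0.2 s.
3. the dial is turned to the green mark (value of joint dial between 0.55 and 0.85 rad), for 0.2 s.
At the end, for the whole second after the job is handed in: Every flask present stands upright (within 0.12 rad) on the floor of a recess (centred within 8 mm, less than 3.5 mm off the floor), each with a stopper in its neck, head within 3 mm of the rim, and everything at rest; the dial is within 0.15 rad of the green mark (0.7) (all of step 3 and ((horizontal distance between flask_a_mid and socket_1 below 0.008 m and z of flask_a_mid in the frame of socket_1 between 0.04 and 0.0495 m) or (horizontal distance between flask_a_mid and socket_2 below 0.008 m and z of flask_a_mid in the frame of socket_2 between 0.04 and 0.0495 m) or (horizontal distance between flask_a_mid and socket_3 below 0.008 m and z of flask_a_mid in the frame of socket_3 between 0.04 and 0.0495 m)) and ((horizontal distance between stopper_a_mid and flask_a_mid below 0.006 m and z of stopper_a_mid in the frame of flask_a_mid between 0.042 and 0.05 m and angle between the z axis of stopper_a_mid and the z axis of flask_a_mid, either way round below 0.12 rad) or (horizontal distance between stopper_b_mid and flask_a_mid below 0.006 m and z of stopper_b_mid in the frame of flask_a_mid between 0.042 and 0.05 m and angle between the z axis of stopper_b_mid and the z axis of flask_a_mid, either way round below 0.12 rad) or (horizontal distance between stopper_c_mid and flask_a_mid below 0.006 m and z of stopper_c_mid in the frame of flask_a_mid between 0.042 and 0.05 m and angle between the z axis of stopper_c_mid and the z axis of flask_a_mid, either way round below 0.12 rad)) and angle between each of flask_a_mid, flask_b_mid, flask_c_mid's own z axis and vertical below 0.12 rad and ((horizontal distance between flask_b_mid and socket_1 below 0.008 m and z of flask_b_mid in the frame of socket_1 between 0.04 and 0.0495 m) or (horizontal distance between flask_b_mid and socket_2 below 0.008 m and z of flask_b_mid in the frame of socket_2 between 0.04 and 0.0495 m) or (horizontal distance between flask_b_mid and socket_3 below 0.008 m and z of flask_b_mid in the frame of socket_3 between 0.04 and 0.0495 m)) and ((horizontal distance between stopper_a_mid and flask_b_mid below 0.006 m and z of stopper_a_mid in the frame of flask_b_mid between 0.042 and 0.05 m and angle between the z axis of stopper_a_mid and the z axis of flask_b_mid, either way round below 0.12 rad) or (horizontal distance between stopper_b_mid and flask_b_mid below 0.006 m and z of stopper_b_mid in the frame of flask_b_mid between 0.042 and 0.05 m and angle between the z axis of stopper_b_mid and the z axis of flask_b_mid, either way round below 0.12 rad) or (horizontal distance between stopper_c_mid and flask_b_mid below 0.006 m and z of stopper_c_mid in the frame of flask_b_mid between 0.042 and 0.05 m and angle between the z axis of stopper_c_mid and the z axis of flask_b_mid, either way round below 0.12 rad)) and ((horizontal distance between flask_c_mid and socket_1 below 0.008 m and z of flask_c_mid in the frame of socket_1 between 0.04 and 0.0495 m) or (horizontal distance between flask_c_mid and socket_2 below 0.008 m and z of flask_c_mid in the frame of socket_2 between 0.04 and 0.0495 m) or (horizontal distance between flask_c_mid and socket_3 below 0.008 m and z of flask_c_mid in the frame of socket_3 between 0.04 and 0.0495 m)) and ((horizontal distance between stopper_a_mid and flask_c_mid below 0.006 m and z of stopper_a_mid in the frame of flask_c_mid between 0.042 and 0.05 m and angle between the z axis of stopper_a_mid and the z axis of flask_c_mid, either way round below 0.12 rad) or (horizontal distance between stopper_b_mid and flask_c_mid below 0.006 m and z of stopper_b_mid in the frame of flask_c_mid between 0.042 and 0.05 m and angle between the z axis of stopper_b_mid and the z axis of flask_c_mid, either way round below 0.12 rad) or (horizontal distance between stopper_c_mid and flask_c_mid below 0.006 m and z of stopper_c_mid in the frame of flask_c_mid between 0.042 and 0.05 m and angle between the z axis of stopper_c_mid and the z axis of flask_c_mid, either way round below 0.12 rad)) and linear speed of each of flask_a, flask_b, flask_c below 0.02 m/s); the robot touches nothing.
It fails at once if the solder spool is pushed more than 4 cm (distance of solder_spool from where it was at the start of the episode above 0.04 m).
It fails at once if the flux bottle is pushed more than 4 cm (distance of flux_bottle from where it was at the start of the episode above 0.04 m).
Of flask_a, flask_b, flask_c only 2 to 3 are there at a start; the rules pass over those that are not, and their reading is None.
At some moment in a run one of flask_a, flask_b, flask_c may be knocked a few centimetres aside while the robot is not near it.
It also fails if it takes over 210 s, if anything falls off the work surface, if the arm or the gripper's body presses on something with over 40 N, if the wrist force passes 120 N, or if a joint passes its speed limit or range.

## Working session

There is one attempt and no reset: what is moved stays moved. The work goes in short steps, Python scripts to look and compute and a tool call to move; the robot and the scene stay as the last step left them, time stands still between calls to the robot, and variables do not carry over. Pictures are saved under pics/ and viewed, at most 14 in all, crops included, and the job is handed in when it is done.

Besides the shell and the picture viewer there is one more tool, called after "Call:" by a JSON object that holds its "method" and its "body", one argument or row to a line. step_arm: Moves the arm, as the interface text tells. Its arguments: {"type":"object","properties":{"moves":{"type":"array","items":{"type":"array","items":{"type":"number"}}},"grip_force":{"type":"number"}},"required":["moves"]}

```bash
mkdir -p pics; ls
cat > h.py <<'E'
import numpy as np, cv2
from bench import r
from scipy.spatial.transform import Rotation as R
def grab(n,save=None):
    f=r.grab_frame(n)
    if save: cv2.imwrite('pics/'+save,cv2.cvtColor(f['image'],cv2.COLOR_RGB2BGR))
    return f
def cloud(f):
    K=f['mtx'];d=f['depth'];v,u=np.mgrid[:d.shape[0],:d.shape[1]]
    p=np.stack([(u-K[0,2])/K[0,0]*d,(v-K[1,2])/K[1,1]*d,d],-1)
    M=R.from_rotvec(np.ravel(f['rvec'])).as_matrix()
    return (p-np.ravel(f['tvec']))@M
def at_z(f,u,v,z):
    K=f['mtx'];M=R.from_rotvec(np.ravel(f['rvec'])).as_matrix()
    d=M.T@np.array([(u-K[0,2])/K[0,0],(v-K[1,2])/K[1,1],1]);c=-M.T@np.ravel(f['tvec'])
    return c+d*(z-c[2])/d[2]
def pose():
    o=r.get_obs();return np.array(o['tcp_pos']),R.from_rotvec(o['orientation']),o
E
python3 - <<'E'
from h import *
for n in('top','side'):
    f=grab(n,n+'1.png');np.savez(n+'1.npz',**f)
    M=R.from_rotvec(np.ravel(f['rvec'])).as_matrix();print(n,f['mtx'].tolist(),-M.T@np.ravel(f['tvec']))
p,q,o=pose();print(p,q.as_matrix().round(3),o)
E
```

```text
pics
top [[386.7305841820864, 0.0, 253.50349040447477], [0.0, 386.7305841820864, 191.60687776478582], [0.0, 0.0, 1.0]] [ 0.38699747 -0.00394424  1.17708767]
side [[466.1750434155836, 0.0, 261.337387049575], [0.0, 466.1750434155836, 190.80870807135028], [0.0, 0.0, 1.0]] [ 0.47941011 -1.00219203  0.84960839]
[ 0.15098731 -0.65731958  0.20530806] [[ 0.975  0.224 -0.001]
 [ 0.224 -0.975  0.002]
 [-0.    -0.002 -1.   ]] {'clock': 0.1, 'joints': array([ 1.23685543,  0.47776232,  0.02236277,  1.55631759, -0.01146173,
        1.10930965, -0.08310552]), 'qvel': array([-1.31779591e-04, -9.26970230e-04,  5.00247442e-06, -1.55057128e-03,
       -8.10990666e-04,  2.32862713e-03, -1.41504287e-03]), 'tau': array([ 4.60948795e-03, -5.97759926e+01,  1.61329519e+00, -2.81955171e+01,
        1.27759823e-02,  4.95761502e-03,  8.65871982e-06]), 'tcp_pos': array([ 0.15098731, -0.65731958,  0.20530806]), 'orientation': array([-3.11996139e+00, -3.53834763e-01,  5.52416814e-04]), 'contact_force': array([-0.35443464, -0.40577005, -0.52803789]), 'moment': array([-0.02928517, -0.04138334, -0.02545136]), 'gripper_force': 0.0, 'grip_width': 0.0851921945304944}
```

View pics/top1.png

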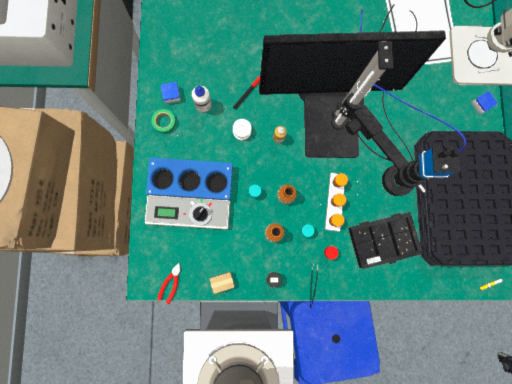

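View pics/side1.png

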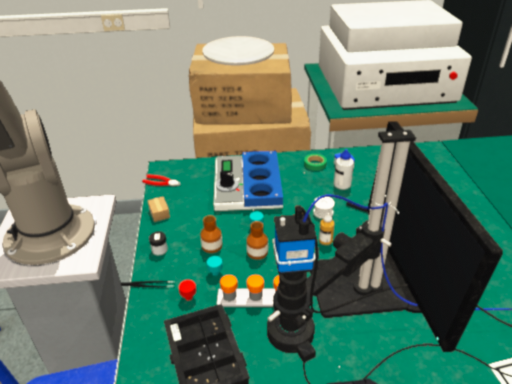

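Top view: the shaker is at (188,193) with its dial at (201,213). There are two open amber flasks at (287,194) and (275,232), and the rack's orange stoppers are at (340,180), (339,200) and (337,220). The flux bottle is at (280,133), and the turquoise and red decoys are at (255,191), (308,230) and (331,253). Next I'll fit positions and enlarge the dial.

```bash
cat > m.py <<'E'
from h import *
f=dict(np.load('top1.npz'));P=cloud(f);im=f['image']
c=cv2.resize(cv2.cvtColor(im[145:285,140:360],cv2.COLOR_RGB2BGR),None,fx=3.6,fy=3.6,interpolation=cv2.INTER_CUBIC);cv2.imwrite('pics/crop1.png',c)
hsv=cv2.cvtColor(im,cv2.COLOR_RGB2HSV)
# known objects: median by height bands
def ring(name,u,v,rad,zlo,zhi):
    q=P[v-rad:v+rad+1,u-rad:u+rad+1].reshape(-1,3);q=q[(q[:,2]>zlo)&(q[:,2]<zhi)]
    (a,b),rr=cv2.minEnclosingCircle(q[:,:2].astype(np.float32)) if len(q) else ((0,0),0)
    print(name,len(q),(q.min(0)+q.max(0)).round(4)/2,np.median(q,0).round(4),'circ',round(a,4),round(b,4),round(rr,4))
ring('flaskA',287,194,10,.084,.1);ring('flaskB',275,232,10,.084,.1)
for i,(u,v) in enumerate([(340,180),(339,200),(337,220)]):ring('st%d'%i,u,v,10,.055,.07)
ring('dial',201,213,12,.065,.085)
q=P[150:235,140:240].reshape(-1,3);q=q[(q[:,2]>.038)&(q[:,2]<.05)]
print('deck',cv2.minAreaRect(q[:,:2].astype(np.float32)),np.median(q,0))
for u,v in [(255,191),(308,230),(331,253),(280,133),(242,130),(275,280),(305,60),(390,60),(330,125)]:print(u,v,P[v,u].round(3))
E
python3 m.py
```

```text
flaskA 40 [ 0.5487  -0.14165  0.0904 ] [ 0.5484 -0.1419  0.0914] circ 0.5501 -0.1414 0.0158
flaskB 34 [ 0.43475 -0.1041   0.0901 ] [ 0.4348 -0.1068  0.0915] circ 0.4342 -0.104 0.0155
st0 130 [ 0.59015 -0.3003   0.06145] [ 0.59   -0.2994  0.0616] circ 0.5895 -0.2996 0.0194
st1 136 [ 0.53105 -0.2929   0.0608 ] [ 0.5304 -0.2922  0.0616] circ 0.5314 -0.2924 0.0198
st2 132 [ 0.4722  -0.28535  0.0618 ] [ 0.4717 -0.285   0.0611] circ 0.4717 -0.2857 0.0192
dial 75 [0.4867  0.11505 0.0744 ] [0.4876 0.1138 0.0766] circ 0.4876 0.1158 0.0205
deck ((0.5520246624946594, 0.15186749398708344), (0.2470606565475464, 0.1913682371377945), 86.59065246582031) [0.58487303 0.13727935 0.04319109]
255 191 [ 0.555 -0.047  0.043]
308 230 [ 0.44  -0.203  0.043]
331 253 [ 0.374 -0.27   0.04 ]
280 133 [ 0.723 -0.118  0.077]
242 130 [ 0.742 -0.006  0.042]
275 280 [ 0.297 -0.105  0.045]
305 60 [ 0.874 -0.169  0.232]
390 60 [ 0.778 -0.314  0.425]
330 125 [ 0.771 -0.283  0.014]
```

View pics/crop1.png

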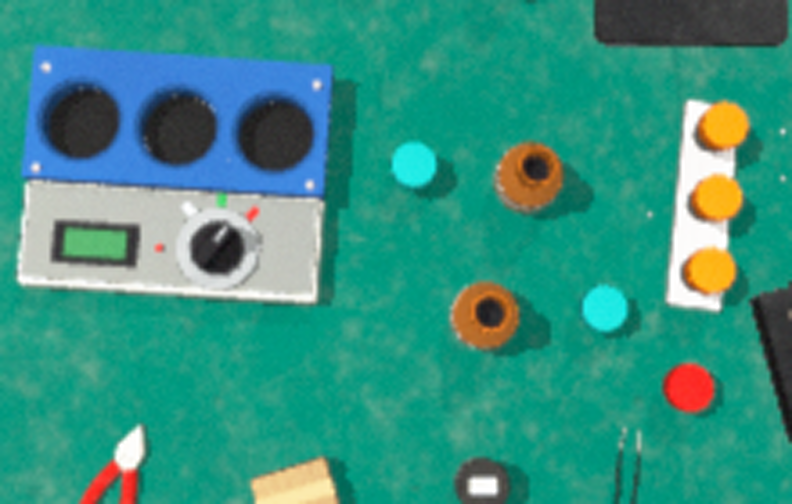

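Run:
```python
from h import *
f=dict(np.load('top1.npz'));P=cloud(f).reshape(-1,3)
g=dict(np.load('side1.npz'));P=np.vstack([P,cloud(g).reshape(-1,3)])
print('rows x .25...85; cols y .2..-.65, max z cm')
for x in np.arange(.85,.2,-.05):
    print('%.2f'%x,end=' ')
    for y in np.arange(.2,-.7,-.05):
        m=(abs(P[:,0]-x)<.025)&(abs(P[:,1]-y)<.025)
        print('%3d'%(P[m,2].max()*100 if m.any() else -1),end='')
    print()
f=dict(np.load('top1.npz'))
s=np.array([at_z(f,140+(a+.5)/3.6-.5,145+(b+.5)/3.6-.5,.044) for a,b in [(80,121),(178,128),(275,134)]]);print(s.round(4))
d=s[0]-s[2];print('len',np.linalg.norm(d),'yaw',np.arctan2(-d[0],d[1]))
for (a,b) in [(217,247),(232,228)]:print(at_z(f,140+a/3.6,145+b/3.6,.077).round(4))
```

```text
rows x .25...85; cols y .2..-.65, max z cm
0.85   4 11 12  0  1 30 29 25 23 18 42 14  6  0  0  0  0  0
0.80   2  9 10  0  4  0  0  0  2 18 42 29  0  0  0  0  0  0
0.75   2  0  0  0  4  4  9  9  2 18 42 31 33  0  0  7  7  7
0.70   0  0  0  0  3  0  8  6  2  2 19 19 38 38  0  7  7  7
0.65   4  5  4  5  4  0  0  0  1  1  2 18 38 42 11  7 -1  7
0.60   5  4  4  5  4  4  0  5  0  0  6  0 31 42 38 10  7  7
0.55   4  4  5  4  2  4  5  9  0  6  6  0 31 37 36  7  7  7
0.50   4  8  8  4  0  0  0  5  0  6  6  0  4  4  4  7  7  7
0.45   4  7  8  3  0  0  9  5  4  6  6  4  4  4  4  7  7  7
0.40   0  0  0  0117  0  9  4  4  4  4  4  3  3  4  7  7  7
0.35   1  1  0  0  0  0  0  0  0  4  4  4  4  4  4  7  7  7
0.30   1  1  3  3  3  0  5  0  1  1  0  0  0  0  0  0  0  0
0.25   1  0  3  3  2  0  0  0  1  0  0  0  0  0  0  0  0  0
[[0.5901 0.2289 0.044 ]
 [0.5851 0.1487 0.044 ]
 [0.5809 0.0691 0.044 ]]
len 0.15998554322160058 yaw -0.057441357462222925
[0.4833 0.1099 0.077 ]
[0.4985 0.0985 0.077 ]
```

```bash
cat >> h.py <<'E'
def go(x,y,z,yaw=None,ref=None):
    """print shift (mm) and turn for world target; yaw = azimuth of tool y axis (mod pi, nearest), tool kept straight down"""
    p,q,o=pose();M=q.as_matrix();cy=np.arctan2(M[1,1],M[0,1])
    yaw=cy if yaw is None else cy+(yaw-cy+np.pi/2)%np.pi-np.pi/2
    ty=np.array([np.cos(yaw),np.sin(yaw),0]);tz=np.array([0,0,-1.]);T=np.stack([np.cross(ty,tz),ty,tz],1)
    print('shift',((M.T@(np.array([x,y,z])-p))*1e3).round(1),'turn',(q.inv()*R.from_matrix(T)).as_rotvec().round(3),'yaw',round(cy,3),'->',round(yaw,3),'at',p.round(4),'w',round(o['grip_width'],4),'j7',o['joints'][6].round(2))
E
python3 - <<'E'
from h import *
f=dict(np.load('top1.npz'));P=cloud(f)
for lo in(.07,.073,.075):
    q=P[200:226,188:214].reshape(-1,3);q=q[(q[:,2]>lo)&(q[:,2]<.083)];print(len(q),cv2.minAreaRect(q[:,:2].astype(np.float32)),q.mean(0))
g=dict(np.load('side1.npz'));P=cloud(g).reshape(-1,3)
q=P[(abs(P[:,0]-.485)<.04)&(abs(P[:,1]-.112)<.04)&(P[:,2]>.073)&(P[:,2]<.085)];print('side',len(q),cv2.minAreaRect(q[:,:2].astype(np.float32)),q.mean(0))
go(.33,-.33,.22,-.8)
E
```

```text
73 ((0.48658761382102966, 0.1147565245628357), (0.01372512336820364, 0.040589652955532074), 51.93670654296875) [0.48668724 0.11462072 0.07669249]
71 ((0.4867696166038513, 0.11461400985717773), (0.01372512336820364, 0.040127333253622055), 51.93670654296875) [0.48704502 0.11444476 0.07680919]
55 ((0.4867299199104309, 0.11464511603116989), (0.01372512336820364, 0.038211889564991), 51.93670654296875) [0.48645285 0.1148898  0.07758771]
side 60 ((0.49172285199165344, 0.11400394141674042), (0.015591176226735115, 0.040073420852422714), 49.001399993896484) [0.49138993 0.11279132 0.07782937]
shift [ 247.8 -278.9  -14.3] turn [-0.002 -0.    -0.545] yaw -1.345 -> -0.8 at [ 0.151  -0.6573  0.2053] w 0.0852 j7 -0.08
```

Call:
{"method": "step_arm", "body": {
  "moves": [
    [248, -279, -15, 0, 0, -0.545, 60],
    [248, -279, -15, 0, 0, -0.545, 60],
    [248, -279, -15, 0, 0, -0.545, 60],
    [248, -279, -15, 0, 0, -0.545, 60],
    [248, -279, -15, 0, 0, -0.545, 60],
    [248, -279, -15, 0, 0, -0.545, 60],
    [248, -279, -15, 0, 0, -0.545, 60],
    [248, -279, -15, 0, 0, -0.545, 60]
  ]
}}

```text
clock: 0.9
tcp_pos: [0.3323, -0.3262, 0.2213]
orientation: [-2.908, -1.188, -0.001]
contact_force: [0.7, 0.0, 1.2]
grip_width: 0.0603
gripper_force: 0.0
```

Run:
```python
from h import *
go(.488,.1145,.16,.84)
f=dict(np.load('top1.npz'));im=f['image'];P=cloud(f)
hsv=cv2.cvtColor(im,cv2.COLOR_RGB2HSV)
for n,(a,b) in enumerate([(80,121),(178,128),(275,134)]):
    u,v=int(140+a/3.6),int(145+b/3.6)
    m=np.zeros(hsv.shape[:2],np.uint8);m[v-14:v+15,u-14:u+15]=1
    w=((hsv[...,2]<90)&(m>0)).astype(np.uint8)
    c=max(cv2.findContours(w,cv2.RETR_EXTERNAL,cv2.CHAIN_APPROX_NONE)[0],key=len)
    e=cv2.fitEllipse(c)
    # floor/rim from depth
    q=P[v-14:v+15,u-14:u+15].reshape(-1,3);h=q[(q[:,2]<.039)&(q[:,2]>-.01)]
    print(n+1,e,at_z(f,*e[0],.044).round(4),'depth hole',h.min(0).round(4),h.max(0).round(4),((h.min(0)+h.max(0))/2).round(4))
```

```text
shift [ 419.7 -205.5   61.7] turn [-1.000e-03 -0.000e+00  1.507e+00] yaw -0.795 -> -2.302 at [ 0.3323 -0.3262  0.2213] w 0.0603 j7 -0.19
1 ((162.3749237060547, 178.60281372070312), (18.063270568847656, 20.02173614501953), 61.02984619140625) [0.589  0.2273 0.044 ] depth hole [ 0.5504  0.1929 -0.0034] [0.6411 0.2824 0.039 ] [0.5957 0.2376 0.0178]
2 ((189.2977752685547, 180.27037048339844), (18.419565200805664, 19.677963256835938), 68.50238037109375) [0.5848 0.1481 0.044 ] depth hole [0.5534 0.1093 0.0073] [0.6266 0.1824 0.039 ] [0.59   0.1458 0.0231]
3 ((215.99244689941406, 182.0543670654297), (18.226688385009766, 19.88778305053711), 72.83956909179688) [0.5803 0.0692 0.044 ] depth hole [0.542  0.0279 0.0011] [0.6241 0.1026 0.039 ] [0.583  0.0652 0.02  ]
```

Call:
{"method": "step_arm", "body": {
  "moves": [
    [420, -205, 62, 0, 0, 1.05, 60],
    [420, -205, 62, 0, 0, 1.05, 60],
    [420, -205, 62, 0, 0, 1.05, 60],
    [420, -205, 62, 0, 0, 1.05, 60],
    [420, -205, 62, 0, 0, 1.05, 60],
    [420, -205, 62, 0, 0, 1.05, 60],
    [420, -205, 62, 0, 0, 1.05, 60],
    [420, -205, 62, 0, 0, 1.05, 60]
  ]
}}

```text
clock: 1.7
tcp_pos: [0.4418, -0.0264, 0.1781]
orientation: [3.124, -0.33, -0.0]
contact_force: [0.6, -0.8, -0.4]
grip_width: 0.0599
gripper_force: 0.0
```

Run:
```python
from h import *
go(.488,.1145,.13,.84)
f=dict(np.load('side1.npz'));im=f['image'];P=cloud(f)
c=cv2.resize(cv2.cvtColor(im[145:215,205:335],cv2.COLOR_RGB2BGR),None,fx=6,fy=6,interpolation=cv2.INTER_CUBIC);cv2.imwrite('pics/crop2.png',c)
```

```text
shift [  15.8 -147.4   48.1] turn [0.    0.    0.521] yaw -1.781 -> -2.302 at [ 0.4418 -0.0264  0.1781] w 0.0599 j7 -1.96
```

View pics/crop2.png

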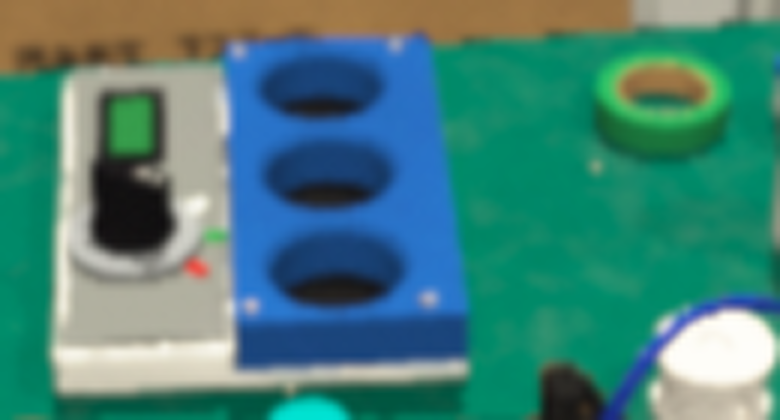

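Run:
```python
from h import *
f=dict(np.load('side1.npz'))
for a,b in [(322,87),(329,174),(337,270),(134,233)]:print(at_z(f,205+(a+.5)/6-.5,145+(b+.5)/6-.5,.044).round(4))
```

```text
[0.5964 0.2276 0.044 ]
[0.5914 0.1477 0.044 ]
[0.5866 0.0671 0.044 ]
[0.4913 0.1099 0.044 ]
```

Call:
{"method": "step_arm", "body": {
  "moves": [
    [16, -147, 48, 0, 0, 0.52, 50],
    [16, -147, 48, 0, 0, 0.52, 50],
    [16, -147, 48, 0, 0, 0.52, 50],
    [16, -147, 48, 0, 0, 0.52, 50],
    [16, -147, 48, 0, 0, 0.52, 50],
    [16, -147, 48, 0, 0, 0.52, 50]
  ]
}}

```text
clock: 2.3
tcp_pos: [0.4867, 0.1134, 0.1298]
orientation: [2.938, -1.109, -0.002]
contact_force: [-0.1, 0.5, -0.7]
grip_width: 0.0497
gripper_force: 0.0
```

Run:
```python
from h import *
go(.487,.1145,.056,.84)
```

```text
shift [-0.4 -1.1 73.8] turn [0.002 0.001 0.009] yaw -2.292 -> -2.302 at [0.4867 0.1134 0.1298] w 0.0497 j7 -2.83
```

Call:
{"method": "step_arm", "body": {
  "moves": [
    [1, -1, 40, 0, 0, 0.0, 50],
    [1, -1, 73, 0, 0, 0.0, 50],
    [1, -1, 74, 0, 0, 0.0, 50],
    [1, -1, 74, 0, 0, 0.0, 5],
    [1, -1, 74, 0, 0, 0, 5],
    [1, -1, 74, 0, 0, 0, 5],
    [1, -1, 74, 0, 0, 0, 5],
    [1, -1, 74, 0, 0, 0, 5]
  ],
  "grip_force": 25
}}

```text
clock: 3.1
tcp_pos: [0.4893, 0.113, 0.0571]
orientation: [-2.937, 1.114, -0.002]
contact_force: [-0.4, 0.0, 0.0]
grip_width: 0.0049
gripper_force: 0.0
```

Run:
```python
from h import *
f=grab('top');g=grab('side')
a=cv2.resize(f['image'][150:240,140:250],None,fx=3.6,fy=3.6,interpolation=cv2.INTER_CUBIC);b=cv2.resize(g['image'][130:220,200:310],None,fx=3.6,fy=3.6,interpolation=cv2.INTER_CUBIC)
cv2.imwrite('pics/d2.png',cv2.cvtColor(np.hstack([a,b]),cv2.COLOR_RGB2BGR))
```

```text
(no output)
```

View pics/d2.png

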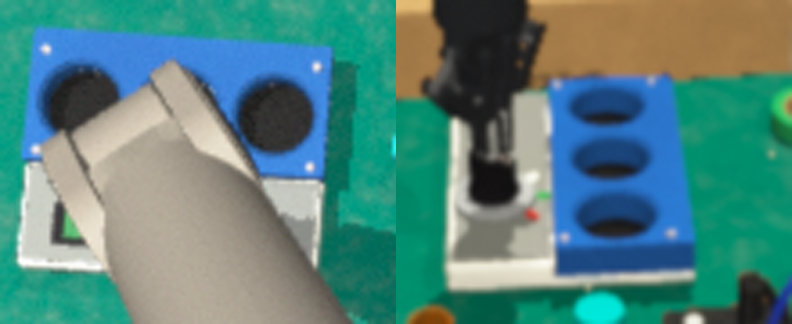

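Run:
```python
from h import *
g=grab('side');P=cloud(g)
for v in range(158,190,2):print(v,[tuple((P[v,u]*1000).round().astype(int).tolist()) for u in range(218,236,4)],[g['image'][v,u].max() for u in range(218,236,4)])
```

```text
158 [(472, 69, 161), (483, 109, 134), (494, 98, 140), (505, 108, 133), (521, 252, 39)] [np.uint8(27), np.uint8(59), np.uint8(29), np.uint8(35), np.uint8(182)]
160 [(471, 72, 153), (482, 84, 144), (493, 96, 135), (505, 109, 126), (521, 246, 35)] [np.uint8(28), np.uint8(30), np.uint8(30), np.uint8(65), np.uint8(181)]
162 [(471, 78, 142), (482, 84, 137), (493, 94, 130), (504, 108, 119), (520, 233, 36)] [np.uint8(39), np.uint8(29), np.uint8(37), np.uint8(106), np.uint8(181)]
164 [(469, 223, 40), (481, 85, 130), (493, 102, 118), (504, 109, 112), (519, 223, 35)] [np.uint8(144), np.uint8(29), np.uint8(106), np.uint8(97), np.uint8(182)]
166 [(469, 219, 35), (481, 106, 109), (492, 97, 114), (504, 111, 104), (518, 215, 33)] [np.uint8(183), np.uint8(33), np.uint8(128), np.uint8(95), np.uint8(183)]
168 [(468, 207, 35), (480, 102, 105), (492, 100, 105), (503, 109, 98), (518, 199, 37)] [np.uint8(187), np.uint8(33), np.uint8(130), np.uint8(84), np.uint8(183)]
170 [(468, 194, 37), (480, 109, 93), (491, 101, 98), (503, 109, 91), (517, 189, 36)] [np.uint8(185), np.uint8(33), np.uint8(118), np.uint8(73
[... 732 characters left out ...]
] [np.uint8(197), np.uint8(20), np.uint8(18), np.uint8(17), np.uint8(173)]
182 [(465, 124, 41), (477, 115, 47), (489, 112, 48), (500, 98, 57), (512, 115, 43)] [np.uint8(195), np.uint8(20), np.uint8(19), np.uint8(19), np.uint8(137)]
184 [(465, 111, 44), (477, 102, 49), (488, 99, 50), (500, 100, 48), (512, 111, 39)] [np.uint8(202), np.uint8(25), np.uint8(22), np.uint8(21), np.uint8(181)]
186 [(465, 102, 43), (476, 101, 42), (488, 95, 46), (500, 97, 43), (511, 96, 43)] [np.uint8(204), np.uint8(93), np.uint8(41), np.uint8(65), np.uint8(172)]
188 [(464, 100, 37), (476, 93, 42), (487, 89, 43), (499, 86, 45), (511, 90, 40)] [np.uint8(169), np.uint8(160), np.uint8(123), np.uint8(139), np.uint8(136)]
```

Call:
{"method": "step_arm", "body": {
  "moves": [
    [0, 0, -20, 0, 0, 0, 50],
    [0, 0, -20, 0, 0, 0, 50],
    [0, 0, -20, 0, 0, 0, 50],
    [0, 0, -20, 0, 0, 0, 50],
    [0, 0, -20, 0, 0, 0, 50]
  ]
}}

```text
clock: 3.75
tcp_pos: [0.4882, 0.1128, 0.0757]
orientation: [2.937, -1.114, -0.001]
contact_force: [-0.3, -0.7, 0.3]
grip_width: 0.0504
gripper_force: 0.0
```

Run:
```python
from h import *
print(r.tcp_to_grasp)
g=grab('side')
b=cv2.resize(g['image'][125:215,175:290],None,fx=6.5,fy=6.5,interpolation=cv2.INTER_CUBIC)
M=R.from_rotvec(np.ravel(g['rvec'])).as_matrix()
p,q,o=pose();print(p)
for s in (p,p-[0,0,-.019],):
    c=M@s+np.ravel(g['tvec']);u=g['mtx']@c/c[2];print(u);cv2.circle(b,(int((u[0]-175)*6.5),int((u[1]-125)*6.5)),4,(255,0,255),-1)
cv2.imwrite('pics/d3.png',cv2.cvtColor(b,cv2.COLOR_RGB2BGR))
```

```text
0.0187
[0.48832269 0.11283031 0.07582451]
[225.20434711 174.04980306   1.        ]
[224.80772611 168.63270457   1.        ]
```

View pics/d3.png

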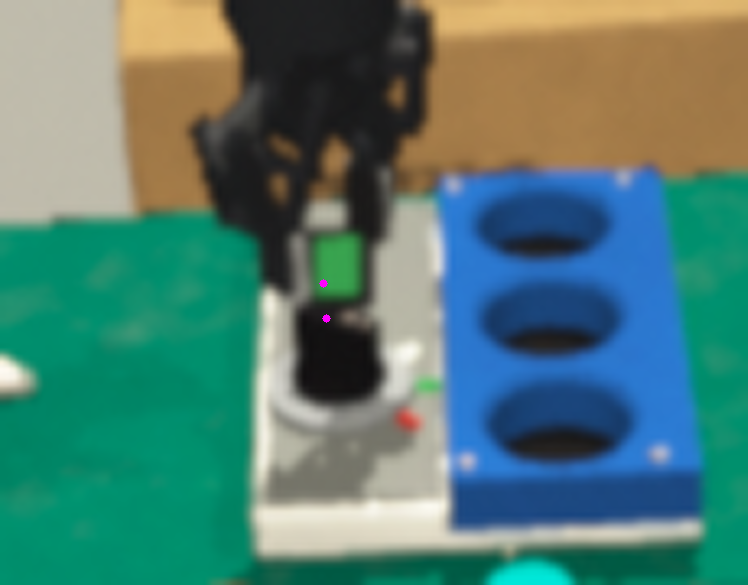

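The fingertips sit about 22 mm or more above the reported TCP, so the first close passed over the bar. I'll go lower, in stages, and watch the force.

Call:
{"method": "step_arm", "body": {
  "moves": [
    [0, 0, 20, 0, 0, 0, 40],
    [0, 0, 30, 0, 0, 0, 40],
    [0, 0, 35, 0, 0, 0, 40],
    [0, 0, 38, 0, 0, 0, 40],
    [0, 0, 38, 0, 0, 0, 40]
  ]
}}

```text
clock: 4.3
tcp_pos: [0.4886, 0.1131, 0.0382]
orientation: [2.937, -1.114, -0.001]
contact_force: [0.9, -0.7, 0.5]
grip_width: 0.0399
gripper_force: 0.0
```

Call:
{"method": "step_arm", "body": {
  "moves": [
    [0, 0, 0, 0, 0, 0, 5],
    [0, 0, 0, 0, 0, 0, 5],
    [0, 0, 0, 0, 0, 0, 5],
    [0, 0, 0, 0, 0, 0, 5]
  ]
}}

```text
clock: 4.7
tcp_pos: [0.4908, 0.1143, 0.0393]
orientation: [-2.934, 1.113, -0.005]
contact_force: [4.5, 3.8, -3.0]
grip_width: 0.013
gripper_force: 29.4
```

Call:
{"method": "step_arm", "body": {
  "moves": [
    [0, 0, 0, 0, 0, -0.14, 5],
    [0, 0, 0, 0, 0, -0.28, 5],
    [0, 0, 0, 0, 0, -0.42, 5],
    [0, 0, 0, 0, 0, -0.56, 5],
    [0, 0, 0, 0, 0, -0.7, 5],
    [0, 0, 0, 0, 0, -0.84, 5],
    [0, 0, 0, 0, 0, -0.98, 5],
    [0, 0, 0, 0, 0, -1.1, 5]
  ]
}}

```text
clock: 5.5
tcp_pos: [0.4915, 0.1171, 0.0393]
orientation: [-3.079, -0.596, -0.011]
contact_force: [5.3, 10.3, -10.2]
grip_width: 0.0132
gripper_force: 28.5
```

Call:
{"method": "step_arm", "body": {
  "moves": [
    [0, 0, 0, 0, 0, -0.12, 5],
    [0, 0, 0, 0, 0, -0.22, 5],
    [0, 0, 0, 0, 0, -0.28, 5],
    [0, 0, 0, 0, 0, -0.28, 5],
    [0, 0, 0, 0, 0, -0.28, 5]
  ]
}}

```text
clock: 6.0
tcp_pos: [0.4911, 0.1178, 0.0393]
orientation: [-2.968, -1.011, -0.012]
contact_force: [3.6, 11.4, -9.0]
grip_width: 0.0135
gripper_force: 29.0
```

Run:
```python
from h import *
p,q,o=pose();M=q.as_matrix();print(p,np.arctan2(M[1,1],M[0,1]),o['contact_force'],o['moment'],o['joints'])
```

```text
[0.49111372 0.11776088 0.03934447] -0.9144501547665801 [ 3.64294478 11.37814363 -9.0344202 ] [ 2.41949007 -1.16621065 -0.34066042] [ 0.2243589   0.5363916  -0.72013045  2.05875851  0.52482979  0.72502327
 -1.7423404 ]
```

Call:
{"method": "step_arm", "body": {
  "moves": [
    [0, 0, 0, 0, 0, 0, 40],
    [0, 0, 0, 0, 0, 0, 40],
    [0, 0, 0, 0, 0, 0, 40],
    [0, 0, -50, 0, 0, 0, 60],
    [0, 0, -100, 0, 0, 0, 60],
    [0, 0, -150, 0, 0, 0, 60],
    [0, 0, -200, 0, 0, 0, 60],
    [0, 0, -200, 0, 0, 0, 60]
  ]
}}

```text
clock: 6.8
tcp_pos: [0.4923, 0.1145, 0.2451]
orientation: [2.972, 1.009, 0.017]
contact_force: [0.2, 0.4, -0.3]
grip_width: 0.0599
gripper_force: 0.0
```

Run:
```python
from h import *
f=grab('top');g=grab('side');np.savez('top2.npz',**f);np.savez('side2.npz',**g)
a=cv2.resize(f['image'][150:250,140:360],None,fx=3,fy=3,interpolation=cv2.INTER_CUBIC);b=cv2.resize(g['image'][150:270,180:360],None,fx=3,fy=3,interpolation=cv2.INTER_CUBIC)[:270]
b=np.hstack([b,np.zeros((270,120,3),np.uint8)])
cv2.imwrite('pics/s2.png',cv2.cvtColor(np.vstack([a,b]),cv2.COLOR_RGB2BGR))
P=cloud(f)
for n,F in(('top',f),('side',g)):
    P=cloud(F).reshape(-1,3)
    for c in((.549,-.1415),(.434,-.104)):
        q=P[(abs(P[:,0]-c[0])<.03)&(abs(P[:,1]-c[1])<.03)&(P[:,2]>.084)&(P[:,2]<.1)]
        if len(q):print(n,len(q),((q.min(0)+q.max(0))/2).round(4),cv2.minEnclosingCircle(q[:,:2].astype(np.float32)))
    for c in((.59,-.3),(.531,-.2925),(.472,-.2855)):
        q=P[(abs(P[:,0]-c[0])<.028)&(abs(P[:,1]-c[1])<.03)&(P[:,2]>.056)&(P[:,2]<.07)]
        if len(q):print(n,len(q),((q.min(0)+q.max(0))/2).round(4),cv2.minEnclosingCircle(q[:,:2].astype(np.float32)))
go(.45,-.0,.25,.3)
```

```text
top 41 [ 0.5486 -0.1418  0.0896] ((0.549613893032074, -0.1424923837184906), 0.01601301319897175)
top 37 [ 0.4348 -0.1042  0.0902] ((0.4343726933002472, -0.10382173955440521), 0.015720762312412262)
top 130 [ 0.5905 -0.2997  0.0614] ((0.5899574756622314, -0.2994444966316223), 0.01926710642874241)
top 131 [ 0.531  -0.2929  0.0613] ((0.5310482382774353, -0.29313570261001587), 0.019548434764146805)
top 133 [ 0.4719 -0.2854  0.0618] ((0.47092416882514954, -0.2853114902973175), 0.018888508901000023)
side 94 [ 0.5544 -0.1406  0.0902] ((0.5535887479782104, -0.1403983235359192), 0.017568089067935944)
side 98 [ 0.4378 -0.1038  0.0894] ((0.4377201795578003, -0.10359611362218857), 0.017710590735077858)
side 41 [ 0.5812 -0.2973  0.0622] ((0.582964301109314, -0.2973431944847107), 0.014536488801240921)
side 192 [ 0.534  -0.2939  0.062 ] ((0.5343751311302185, -0.2934962511062622), 0.019677309319376945)
side 199 [ 0.475  -0.2865  0.0615] ((0.47354406118392944, -0.2864111363887787), 0.020624617114663124)
shift [-99.6  65.5 -10.4] turn [ 0.003  0.    -1.217] yaw -0.917 -> 0.3 at [0.4892 0.1125 0.2395] w 0.0599 j7 -1.48
```

View pics/s2.png

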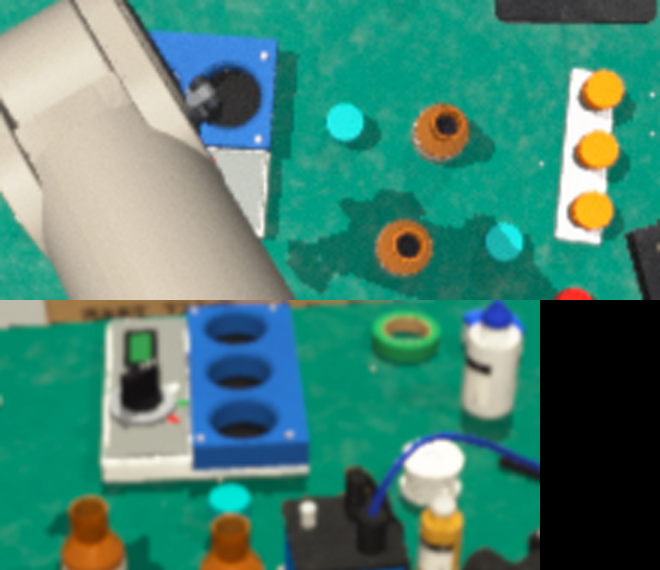

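Two flasks are in view, with none hidden, and the dial points at white. Flask B at (0.437, −0.104) goes first.

Run:
```python
from h import *
go(.437,-.104,.19,-.057)
```

```text
shift [-173.2  140.    49.6] turn [ 0.003 -0.    -0.86 ] yaw -0.917 -> -0.057 at [0.4892 0.1125 0.2395] w 0.0599 j7 -1.48
```

Call:
{"method": "step_arm", "body": {
  "moves": [
    [-173, 140, 50, 0, 0, -0.86, 60],
    [-173, 140, 50, 0, 0, -0.86, 60],
    [-173, 140, 50, 0, 0, -0.86, 60],
    [-173, 140, 50, 0, 0, -0.86, 60],
    [-173, 140, 50, 0, 0, -0.86, 60],
    [-173, 140, 50, 0, 0, -0.86, 60],
    [-173, 140, 50, 0, 0, -0.86, 60],
    [-173, 140, 50, 0, 0, -0.86, 60]
  ]
}}

```text
clock: 7.7
tcp_pos: [0.4351, -0.104, 0.1868]
orientation: [-2.282, -2.155, 0.003]
contact_force: [0.5, -0.7, -0.2]
grip_width: 0.0599
gripper_force: 0.0
```

Run:
```python
from h import *
go(.437,-.104,.045,-.057)
```

```text
shift [ -0.    2.3 141.8] turn [-0.003 -0.001 -0.   ] yaw -0.057 -> -0.057 at [ 0.4351 -0.104   0.1868] w 0.0599 j7 -0.18
```

Call:
{"method": "step_arm", "body": {
  "moves": [
    [0, 2, 50, 0, 0, 0, 60],
    [0, 2, 90, 0, 0, 0, 60],
    [0, 2, 120, 0, 0, 0, 60],
    [0, 2, 135, 0, 0, 0, 60],
    [0, 2, 142, 0, 0, 0, 60],
    [0, 2, 142, 0, 0, 0, 60]
  ]
}}

```text
clock: 8.3
tcp_pos: [0.4379, -0.1029, 0.0455]
orientation: [-2.281, -2.158, 0.002]
contact_force: [0.7, -0.1, -0.5]
grip_width: 0.0602
gripper_force: 0.0
```

Call:
{"method": "step_arm", "body": {
  "moves": [
    [0, 0, 0, 0, 0, 0, 40],
    [0, 0, 0, 0, 0, 0, 25],
    [0, 0, 0, 0, 0, 0, 25],
    [0, 0, 0, 0, 0, 0, 25],
    [0, 0, 0, 0, 0, 0, 25]
  ],
  "grip_force": 40
}}

```text
clock: 8.8
tcp_pos: [0.439, -0.1038, 0.0474]
orientation: [2.282, 2.157, -0.001]
contact_force: [-2.9, 0.8, 5.8]
grip_width: 0.0311
gripper_force: 39.2
```

Run:
```python
from h import *
go(.5975,.230,.20,-.057)
g=grab('side');b=cv2.resize(g['image'][170:290,150:310],None,fx=4,fy=4,interpolation=cv2.INTER_CUBIC)
cv2.imwrite('pics/g1.png',cv2.cvtColor(b,cv2.COLOR_RGB2BGR))
```

```text
shift [ 342.   139.6 -152.9] turn [0.001 0.001 0.001] yaw -0.056 -> -0.057 at [ 0.439  -0.1038  0.0474] w 0.0311 j7 -0.45
```

View pics/g1.png

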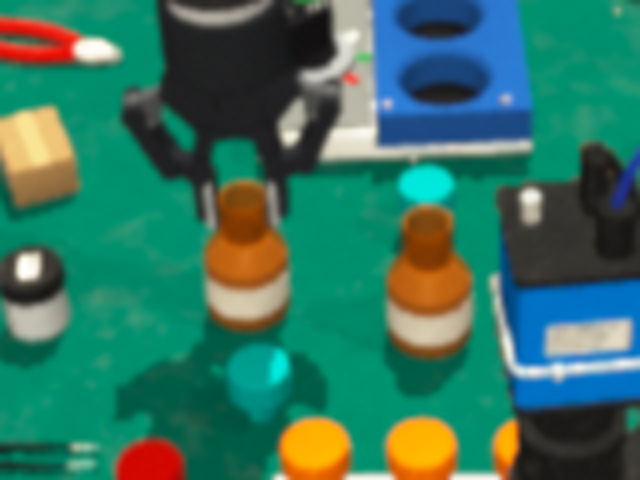

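Call:
{"method": "step_arm", "body": {
  "moves": [
    [0, 0, -50, 0, 0, 0, 25],
    [0, 0, -100, 0, 0, 0, 25],
    [30, 12, -143, 0, 0, 0, 25],
    [70, 29, -153, 0, 0, 0, 25],
    [110, 45, -153, 0, 0, 0, 25],
    [150, 61, -153, 0, 0, 0, 25],
    [190, 78, -153, 0, 0, 0, 25],
    [225, 92, -153, 0, 0, 0, 25]
  ]
}}

```text
clock: 9.65
tcp_pos: [0.5439, 0.1178, 0.1998]
orientation: [2.282, 2.158, 0.001]
contact_force: [0.6, -0.4, -0.6]
grip_width: 0.031
gripper_force: 41.3
```

Run:
```python
from h import *
go(.5975,.230,.20,-.057)
```

```text
shift [115.   47.3  -0.2] turn [0.001 0.    0.001] yaw -0.056 -> -0.057 at [0.5439 0.1178 0.1998] w 0.031 j7 -0.74
```

Call:
{"method": "step_arm", "body": {
  "moves": [
    [35, 14, 0, 0, 0, 0, 25],
    [70, 29, 0, 0, 0, 0, 25],
    [100, 41, 0, 0, 0, 0, 25],
    [115, 47, 0, 0, 0, 0, 25],
    [115, 47, 40, 0, 0, 0, 25],
    [115, 47, 80, 0, 0, 0, 25],
    [115, 47, 80, 0, 0, 0, 25],
    [115, 47, 80, 0, 0, 0, 25]
  ]
}}

```text
clock: 10.45
tcp_pos: [0.5965, 0.2279, 0.1198]
orientation: [-2.283, -2.158, 0.001]
contact_force: [0.6, 1.5, -0.9]
grip_width: 0.0306
gripper_force: 41.4
```

Run:
```python
from h import *
p,q,o=pose();print(p,o['contact_force'],o['grip_width'])
g=grab('side');f=grab('top')
b=cv2.resize(g['image'][120:210,200:310],None,fx=5,fy=5,interpolation=cv2.INTER_CUBIC)
for F,B,(u0,v0),s in((g,b,(200,120),5),):
    M=R.from_rotvec(np.ravel(F['rvec'])).as_matrix()
    for z in(.044,p[2]-.0474):
        t=np.linspace(0,6.3,40);pts=np.stack([p[0]+.027*np.cos(t),p[1]+.027*np.sin(t),t*0+z],1)
        c=pts@M.T+np.ravel(F['tvec']);u=c@F['mtx'].T;u=u[:,:2]/u[:,2:];
        for w in u:cv2.circle(B,(int((w[0]+.5-u0)*s),int((w[1]+.5-v0)*s)),1,(255,0,255),-1)
cv2.imwrite('pics/p1.png',cv2.cvtColor(b,cv2.COLOR_RGB2BGR))
go(.5975,.230,.0614,-.057)
```

```text
[0.5964636  0.2278777  0.11983106] [ 0.56793951  1.53080331 -0.93789327] 0.03064634367235722
shift [ 0.8 -0.6 60.6] turn [ 0.003 -0.002  0.001] yaw -0.056 -> -0.057 at [0.5979 0.2291 0.122 ] w 0.0308 j7 -0.96
```

View pics/p1.png

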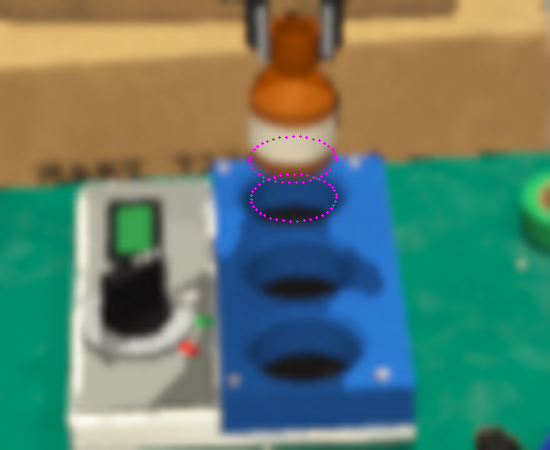

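Call:
{"method": "step_arm", "body": {
  "moves": [
    [1, 0, 20, 0, 0, 0, 25],
    [1, 0, 35, 0, 0, 0, 25],
    [1, 0, 45, 0, 0, 0, 25],
    [1, 0, 50, 0, 0, 0, 25],
    [1, 0, 50, 0, 0, 0, 25]
  ]
}}

```text
clock: 11.05
tcp_pos: [0.5964, 0.229, 0.0689]
orientation: [-2.283, -2.158, 0.002]
contact_force: [-0.1, 0.1, -1.6]
grip_width: 0.0306
gripper_force: 41.4
```

Call:
{"method": "step_arm", "body": {
  "moves": [
    [0, 0, 4, 0, 0, 0, 25],
    [0, 0, 8, 0, 0, 0, 25],
    [0, 0, 11, 0, 0, 0, 25],
    [0, 0, 11, 0, 0, 0, 25]
  ]
}}

```text
clock: 11.45
tcp_pos: [0.5974, 0.231, 0.0614]
orientation: [2.281, 2.159, 0.004]
contact_force: [-4.5, -2.7, 16.6]
grip_width: 0.0307
gripper_force: 43.0
```

Call:
{"method": "step_arm", "body": {
  "moves": [
    [0, 0, 0, 0, 0, 0, 60],
    [0, 0, 0, 0, 0, 0, 60],
    [0, 0, 0, 0, 0, 0, 60],
    [0, 0, -20, 0, 0, 0, 60],
    [0, 0, -60, 0, 0, 0, 60],
    [0, 0, -100, 0, 0, 0, 60],
    [0, 0, -135, 0, 0, 0, 60],
    [0, 0, -135, 0, 0, 0, 60]
  ]
}}

```text
clock: 12.25
tcp_pos: [0.5992, 0.2318, 0.2006]
orientation: [2.28, 2.157, 0.015]
contact_force: [0.6, 0.8, 1.1]
grip_width: 0.06
gripper_force: 0.0
```

```bash
cat > look.py <<'E'
from h import *
import sys
f=grab('top');g=grab('side')
for n,F in(('top',f),('side',g)):
    P=cloud(F).reshape(-1,3)
    for nm,c,z in(('A',(.553,-.141),.09),('s1',(.597,.229),.104),('s3',(.588,.07),.104)):
        q=P[(abs(P[:,0]-c[0])<.05)&(abs(P[:,1]-c[1])<.045)&(P[:,2]>z-.008)&(P[:,2]<z+.008)]
        if len(q)>5:print(nm,n,len(q),((q.min(0)+q.max(0))/2).round(4),[np.round(v,4) for v in cv2.minEnclosingCircle(q[:,:2].astype(np.float32))])
E
python3 look.py; python3 -c "
from h import *
go(.5535,-.141,.20,-.057)"
```

```text
A top 43 [ 0.5867 -0.1681  0.0893] [array([ 0.5875, -0.1688]), np.float64(0.0155)]
A side 66 [ 0.5856 -0.1687  0.09  ] [array([ 0.5893, -0.1687]), np.float64(0.017)]
s1 side 74 [0.5968 0.229  0.1039] [array([0.5952, 0.229 ]), np.float64(0.02)]
shift [-372.4  -22.9   -4.9] turn [ 0.003 -0.001  0.001] yaw -0.056 -> -0.057 at [0.5972 0.2296 0.1954] w 0.0598 j7 -0.9
```

Flask A has been knocked aside to (0.588, −0.169) and is still upright. I'll go there.

Call:
{"method": "step_arm", "body": {
  "moves": [
    [-398, 12, -5, 0, 0, 0, 60],
    [-398, 12, -5, 0, 0, 0, 60],
    [-398, 12, -5, 0, 0, 0, 60],
    [-398, 12, -5, 0, 0, 0, 60],
    [-398, 12, -5, 0, 0, 0, 60],
    [-398, 12, -5, 0, 0, 0, 60],
    [-398, 12, -5, 0, 0, 0, 60],
    [-398, 12, -5, 0, 0, 0, 60]
  ]
}}

```text
clock: 13.15
tcp_pos: [0.5851, -0.1713, 0.1975]
orientation: [-2.282, -2.157, 0.002]
contact_force: [1.2, -0.0, 0.9]
grip_width: 0.06
gripper_force: 0.0
```

```bash
python3 - <<'E'
from h import *
go(.588,-.1688,.2,-.057)
E
python3 look.py
```

```text
shift [ 2.6  2.8 -2.5] turn [-0.002  0.     0.001] yaw -0.056 -> -0.057 at [ 0.5851 -0.1713  0.1975] w 0.06 j7 -0.24
A top 44 [ 0.5869 -0.1683  0.0894] [array([ 0.5875, -0.1687]), np.float64(0.0155)]
s1 top 53 [0.5925 0.2293 0.1028] [array([0.5926, 0.2297]), np.float64(0.0161)]
A side 66 [ 0.5856 -0.1686  0.0894] [array([ 0.5893, -0.1683]), np.float64(0.0164)]
```

Call:
{"method": "step_arm", "body": {
  "moves": [
    [3, 5, 45, 0, 0, 0, 60],
    [3, 5, 90, 0, 0, 0, 60],
    [3, 5, 120, 0, 0, 0, 60],
    [3, 5, 140, 0, 0, 0, 60],
    [3, 5, 150, 0, 0, 0, 60],
    [3, 5, 150, 0, 0, 0, 60]
  ]
}}

```text
clock: 13.85
tcp_pos: [0.5902, -0.1657, 0.0467]
orientation: [-2.28, -2.157, 0.003]
contact_force: [-1.0, 0.1, 1.3]
grip_width: 0.0599
gripper_force: 0.0
```

Call:
{"method": "step_arm", "body": {
  "moves": [
    [0, 0, 0, 0, 0, 0, 40],
    [0, 0, 0, 0, 0, 0, 25],
    [0, 0, 0, 0, 0, 0, 25],
    [0, 0, 0, 0, 0, 0, 25],
    [0, 0, 0, 0, 0, 0, 25]
  ],
  "grip_force": 40
}}

```text
clock: 14.35
tcp_pos: [0.5923, -0.1663, 0.0499]
orientation: [2.281, 2.157, 0.001]
contact_force: [-2.2, 0.1, 7.6]
grip_width: 0.0302
gripper_force: 39.6
```

Run:
```python
from h import *
go(.5885,.07,.2,-.057)
```

```text
shift [ 235.5  -16.7 -150.3] turn [0.002 0.001 0.001] yaw -0.056 -> -0.057 at [ 0.5923 -0.1663  0.0499] w 0.0302 j7 -0.37
```

Call:
{"method": "step_arm", "body": {
  "moves": [
    [0, 0, -50, 0, 0, 0, 25],
    [0, 0, -100, 0, 0, 0, 25],
    [30, -2, -143, 0, 0, 0, 25],
    [75, -6, -150, 0, 0, 0, 25],
    [120, -9, -150, 0, 0, 0, 25],
    [165, -12, -150, 0, 0, 0, 25],
    [205, -15, -150, 0, 0, 0, 25],
    [237, -17, -150, 0, 0, 0, 25]
  ]
}}

```text
clock: 15.15
tcp_pos: [0.5873, 0.0744, 0.199]
orientation: [2.28, 2.161, 0.001]
contact_force: [0.2, -0.3, -1.7]
grip_width: 0.0302
gripper_force: 40.7
```

Call:
{"method": "step_arm", "body": {
  "moves": [
    [0, 0, 0, 0, 0, 0, 25],
    [0, 0, 40, 0, 0, 0, 25],
    [0, 0, 70, 0, 0, 0, 25],
    [0, 0, 80, 0, 0, 0, 25],
    [0, 0, 80, 0, 0, 0, 25]
  ]
}}

```text
clock: 15.65
tcp_pos: [0.5869, 0.0706, 0.1173]
orientation: [-2.282, -2.157, 0.004]
contact_force: [0.5, -0.1, 0.7]
grip_width: 0.0302
gripper_force: 40.7
```

Run:
```python
from h import *
go(.5885,.0715,.075,-.057)
```

```text
shift [ 1.   1.6 42.3] turn [-0.003  0.001  0.001] yaw -0.056 -> -0.057 at [0.5869 0.0706 0.1173] w 0.0302 j7 -0.72
```

Call:
{"method": "step_arm", "body": {
  "moves": [
    [1, 1, 20, 0, 0, 0, 25],
    [1, 1, 35, 0, 0, 0, 25],
    [1, 1, 42, 0, 0, 0, 25],
    [1, 1, 47, 0, 0, 0, 25],
    [1, 1, 47, 0, 0, 0, 25]
  ]
}}

```text
clock: 16.15
tcp_pos: [0.5888, 0.0723, 0.0713]
orientation: [-2.283, -2.158, 0.001]
contact_force: [-0.2, -0.2, -1.6]
grip_width: 0.0301
gripper_force: 40.7
```

Call:
{"method": "step_arm", "body": {
  "moves": [
    [0, 0, 4, 0, 0, 0, 25],
    [0, 0, 8, 0, 0, 0, 25],
    [0, 0, 9, 0, 0, 0, 25]
  ]
}}

```text
clock: 16.45
tcp_pos: [0.5894, 0.073, 0.0638]
orientation: [2.282, 2.158, 0.001]
contact_force: [-4.9, -1.8, 16.0]
grip_width: 0.0302
gripper_force: 42.4
```

Call:
{"method": "step_arm", "body": {
  "moves": [
    [0, 0, 0, 0, 0, 0, 60],
    [0, 0, 0, 0, 0, 0, 60],
    [0, 0, 0, 0, 0, 0, 60],
    [0, 0, -20, 0, 0, 0, 60],
    [0, 0, -60, 0, 0, 0, 60],
    [0, 0, -100, 0, 0, 0, 60],
    [0, 0, -137, 0, 0, 0, 60],
    [0, 0, -137, 0, 0, 0, 60]
  ]
}}

```text
clock: 17.25
tcp_pos: [0.5919, 0.0739, 0.2048]
orientation: [2.279, 2.155, 0.011]
contact_force: [0.1, 1.1, 0.2]
grip_width: 0.0598
gripper_force: 0.0
```

```bash
sed -i "s/(('A',(.553,-.141),.09),/(('st2',(.4735,-.286),.062),('st1',(.534,-.2932),.062),/;s/<.05)&/<.028)\&/" look.py; python3 look.py;python3 - <<'E'
from h import *
go(.4740,-.286,.15,-1.69)
E
```

```text
st2 top 137 [ 0.4709 -0.285   0.0608] [array([ 0.4709, -0.286 ]), np.float64(0.0193)]
st1 top 135 [ 0.531  -0.2934  0.0613] [array([ 0.5308, -0.2933]), np.float64(0.0194)]
s1 top 53 [0.5926 0.2289 0.1036] [array([0.5925, 0.2295]), np.float64(0.0159)]
st2 side 211 [ 0.475  -0.2872  0.0605] [array([ 0.4738, -0.2859]), np.float64(0.0203)]
st1 side 208 [ 0.5338 -0.2935  0.0605] [array([ 0.5345, -0.2938]), np.float64(0.0197)]
s1 side 75 [0.5967 0.2292 0.1039] [array([0.5958, 0.2298]), np.float64(0.0188)]
s3 side 82 [0.5896 0.069  0.1041] [array([0.5898, 0.069 ]), np.float64(0.0185)]
shift [-364.2  -95.1   50. ] turn [ 1.000e-03  2.000e-03 -1.508e+00] yaw -0.056 -> 1.452 at [0.5893 0.0723 0.2   ] w 0.0599 j7 -0.65
```

Call:
{"method": "step_arm", "body": {
  "moves": [
    [-364, -95, 30, 0, 0, -1.1, 60],
    [-364, -95, 30, 0, 0, -1.1, 60],
    [-364, -95, 30, 0, 0, -1.1, 60],
    [-364, -95, 30, 0, 0, -1.1, 60],
    [-364, -95, 30, 0, 0, -1.1, 60],
    [-364, -95, 30, 0, 0, -1.1, 60],
    [-364, -95, 30, 0, 0, -1.1, 60],
    [-364, -95, 30, 0, 0, -1.1, 55]
  ]
}}

```text
clock: 18.15
tcp_pos: [0.4703, -0.2903, 0.1668]
orientation: [-0.818, -3.029, 0.0]
contact_force: [0.6, -0.6, -0.5]
grip_width: 0.055
gripper_force: 0.0
```

Run:
```python
from h import *
go(.4740,-.286,.10,1.452)
```

```text
shift [-1.3  5.7 66.8] turn [-0.    -0.004 -0.408] yaw 1.044 -> 1.452 at [ 0.4703 -0.2903  0.1668] w 0.055 j7 0.97
```

Call:
{"method": "step_arm", "body": {
  "moves": [
    [-1, 6, 20, 0, 0, -0.14, 55],
    [-1, 6, 40, 0, 0, -0.28, 55],
    [-1, 6, 67, 0, 0, -0.408, 55],
    [-1, 6, 67, 0, 0, -0.408, 55],
    [-1, 6, 67, 0, 0, -0.408, 55]
  ]
}}

```text
clock: 18.65
tcp_pos: [0.4769, -0.2804, 0.1017]
orientation: [-0.19, -3.134, -0.003]
contact_force: [-0.3, 0.5, 0.0]
grip_width: 0.055
gripper_force: 0.0
```

Run:
```python
from h import *
go(.4740,-.286,.015,1.452)
```

```text
shift [ 2.1 -6.1 86.7] turn [ 0.002 -0.002 -0.003] yaw 1.449 -> 1.452 at [ 0.4769 -0.2804  0.1017] w 0.055 j7 1.23
```

Call:
{"method": "step_arm", "body": {
  "moves": [
    [2, -6, 0, 0, 0, 0, 55],
    [2, -6, 35, 0, 0, 0, 55],
    [2, -6, 60, 0, 0, 0, 55],
    [2, -6, 60, 0, 0, 0, 55],
    [2, -6, 60, 0, 0, 0, 55]
  ]
}}

```text
clock: 19.15
tcp_pos: [0.4755, -0.2871, 0.0437]
orientation: [0.188, 3.135, -0.001]
contact_force: [0.3, -0.6, 0.4]
grip_width: 0.0549
gripper_force: 0.0
```

Run:
```python
from h import *
go(.4740,-.286,.015,1.452)
g=grab('side');b=cv2.resize(g['image'][230:320,180:300],None,fx=5,fy=5,interpolation=cv2.INTER_CUBIC)
cv2.imwrite('pics/st.png',cv2.cvtColor(b,cv2.COLOR_RGB2BGR))
```

```text
shift [ 1.6  0.9 28.7] turn [-0.001  0.001 -0.001] yaw 1.451 -> 1.452 at [ 0.4755 -0.2871  0.0437] w 0.0549 j7 1.18
```

View pics/st.png

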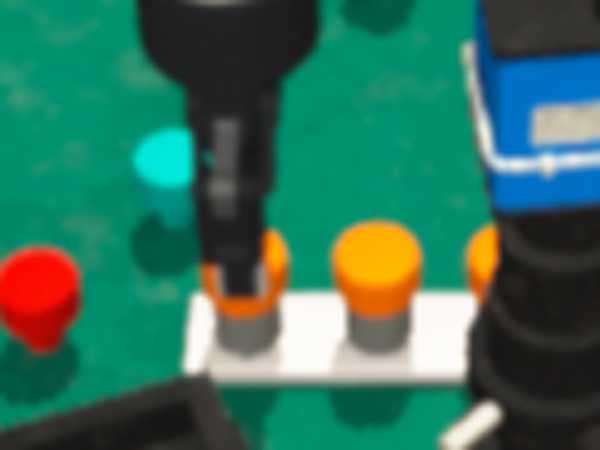

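Call:
{"method": "step_arm", "body": {
  "moves": [
    [1, 1, 15, 0, 0, 0, 55],
    [1, 1, 25, 0, 0, 0, 55],
    [1, 1, 31, 0, 0, 0, 55],
    [1, 1, 31, 0, 0, 0, 55]
  ]
}}

```text
clock: 19.6
tcp_pos: [0.4733, -0.2854, 0.0105]
orientation: [-0.186, -3.135, -0.001]
contact_force: [-0.3, -0.2, -0.3]
grip_width: 0.0551
gripper_force: 0.0
```

Call:
{"method": "step_arm", "body": {
  "moves": [
    [0, 0, 0, 0, 0, 0, 42],
    [0, 0, 0, 0, 0, 0, 30],
    [0, 0, 0, 0, 0, 0, 30],
    [0, 0, 0, 0, 0, 0, 30],
    [0, 0, 0, 0, 0, 0, 30]
  ],
  "grip_force": 30
}}

```text
clock: 20.1
tcp_pos: [0.4743, -0.2857, 0.0118]
orientation: [0.186, 3.136, -0.001]
contact_force: [0.4, -0.5, 1.9]
grip_width: 0.037
gripper_force: 30.2
```

Call:
{"method": "step_arm", "body": {
  "moves": [
    [0, 0, -20, 0, 0, 0, 30],
    [0, 0, -60, 0, 0, 0, 30],
    [0, 0, -105, 0, 0, 0, 30],
    [0, 0, -155, 0, 0, 0, 30],
    [0, 0, -205, 0, 0, 0, 30],
    [0, 0, -240, 0, 0, 0, 30],
    [0, 0, -240, 0, 0, 0, 30]
  ]
}}

```text
clock: 20.8
tcp_pos: [0.4768, -0.2858, 0.2566]
orientation: [0.186, 3.129, -0.006]
contact_force: [0.7, 0.9, -0.5]
grip_width: 0.0368
gripper_force: 30.2
```

```bash
python3 look.py
python3 - <<'E'
from h import *
go(.597,.2295,.25,1.452)
go(.5896,.07,.25,1.452)
E
```

```text
st1 top 123 [ 0.5307 -0.2917  0.0605] [array([ 0.5311, -0.2923]), np.float64(0.0192)]
s1 top 53 [0.593  0.229  0.1033] [array([0.5927, 0.2292]), np.float64(0.016)]
s3 top 41 [0.5843 0.0683 0.1027] [array([0.5852, 0.0686]), np.float64(0.0155)]
st1 side 212 [ 0.5338 -0.2943  0.0606] [array([ 0.5341, -0.294 ]), np.float64(0.0193)]
s1 side 77 [0.5968 0.2291 0.1035] [array([0.5959, 0.229 ]), np.float64(0.0187)]
s3 side 82 [0.5896 0.0707 0.1035] [array([0.5891, 0.0703]), np.float64(0.018)]
shift [-61.  526.4   1. ] turn [-0.002  0.    -0.   ] yaw 1.452 -> 1.452 at [ 0.4739 -0.2859  0.2517] w 0.0367 j7 1.39
shift [-72.6 367.1   1.2] turn [-0.002  0.    -0.   ] yaw 1.452 -> 1.452 at [ 0.4739 -0.2859  0.2517] w 0.0367 j7 1.39
```

Call:
{"method": "step_arm", "body": {
  "moves": [
    [-61, 526, 1, 0, 0, 0, 30],
    [-61, 526, 1, 0, 0, 0, 30],
    [-61, 526, 1, 0, 0, 0, 30],
    [-61, 526, 1, 0, 0, 0, 30],
    [-61, 526, 1, 0, 0, 0, 30],
    [-61, 526, 1, 0, 0, 0, 30],
    [-61, 526, 1, 0, 0, 0, 30],
    [-61, 526, 1, 0, 0, 0, 30]
  ]
}}

```text
clock: 21.7
tcp_pos: [0.5661, 0.1045, 0.2484]
orientation: [-0.187, -3.133, 0.003]
contact_force: [0.9, -1.3, 0.3]
grip_width: 0.0369
gripper_force: 30.2
```

Run:
```python
from h import *
go(.597,.2295,.13,1.452)
```

```text
shift [-16.2 128.  118.1] turn [-0.002 -0.003 -0.   ] yaw 1.452 -> 1.452 at [0.5661 0.1045 0.2484] w 0.0369 j7 0.7
```

Call:
{"method": "step_arm", "body": {
  "moves": [
    [-16, 128, 0, 0, 0, 0, 30],
    [-16, 128, 0, 0, 0, 0, 30],
    [-16, 128, 0, 0, 0, 0, 30],
    [-16, 128, 40, 0, 0, 0, 30],
    [-16, 128, 80, 0, 0, 0, 30],
    [-16, 128, 118, 0, 0, 0, 30],
    [-16, 128, 118, 0, 0, 0, 30],
    [-16, 128, 118, 0, 0, 0, 30]
  ]
}}

```text
clock: 22.5
tcp_pos: [0.597, 0.2284, 0.1317]
orientation: [-0.185, -3.133, 0.002]
contact_force: [-0.5, -0.3, 0.3]
grip_width: 0.0364
gripper_force: 30.3
```

Run:
```python
from h import *
go(.597,.2295,.0778,1.452)
```

```text
shift [ 0.   1.1 53.9] turn [-0.001 -0.003  0.001] yaw 1.453 -> 1.452 at [0.597  0.2284 0.1317] w 0.0364 j7 0.45
```

Call:
{"method": "step_arm", "body": {
  "moves": [
    [0, 1, 20, 0, 0, 0, 30],
    [0, 1, 32, 0, 0, 0, 30],
    [0, 1, 40, 0, 0, 0, 30],
    [0, 1, 44, 0, 0, 0, 30],
    [0, 1, 44, 0, 0, 0, 30]
  ]
}}

```text
clock: 23.0
tcp_pos: [0.5978, 0.2295, 0.0883]
orientation: [-0.186, -3.136, 0.001]
contact_force: [0.7, -0.1, -0.3]
grip_width: 0.0367
gripper_force: 30.3
```

Call:
{"method": "step_arm", "body": {
  "moves": [
    [0, 0, 4, 0, 0, 0, 30],
    [0, 0, 8, 0, 0, 0, 30],
    [0, 0, 11, 0, 0, 0, 30],
    [0, 0, 11, 0, 0, 0, 30]
  ]
}}

```text
clock: 23.4
tcp_pos: [0.5978, 0.2301, 0.0779]
orientation: [0.186, 3.136, 0.0]
contact_force: [-1.8, -0.2, 3.4]
grip_width: 0.0366
gripper_force: 30.5
```

Call:
{"method": "step_arm", "body": {
  "moves": [
    [0, 0, 2, 0, 0, 0, 30],
    [0, 0, 2, 0, 0, 0, 30],
    [0, 0, 0, 0, 0, 0, 55],
    [0, 0, 0, 0, 0, 0, 55],
    [0, 0, 0, 0, 0, 0, 55],
    [0, 0, -40, 0, 0, 0, 55],
    [0, 0, -90, 0, 0, 0, 55],
    [0, 0, -150, 0, 0, 0, 55]
  ]
}}

```text
clock: 24.2
tcp_pos: [0.5974, 0.2292, 0.2183]
orientation: [-0.186, -3.134, 0.001]
contact_force: [0.7, -0.5, 0.4]
grip_width: 0.055
gripper_force: 0.0
```

Run:
```python
from h import *
go(.534,-.2938,.22,1.452)
P=cloud(grab('side')).reshape(-1,3)
q=P[(abs(P[:,0]-.597)<.03)&(abs(P[:,1]-.2295)<.03)&(P[:,2]>.11)&(P[:,2]<.145)];print(len(q),((q.min(0)+q.max(0))/2).round(4),np.percentile(q[:,2],[50,90,97]))
```

```text
shift [   1.2 -526.9   -1.3] turn [-0.001 -0.002  0.   ] yaw 1.452 -> 1.452 at [0.5974 0.2292 0.2183] w 0.055 j7 0.51
128 [0.597  0.2287 0.1216] [0.12728722 0.13100926 0.13168394]
```

Call:
{"method": "step_arm", "body": {
  "moves": [
    [1, -520, -1, 0, 0, 0, 55],
    [1, -520, -1, 0, 0, 0, 55],
    [1, -520, -1, 0, 0, 0, 55],
    [1, -520, -1, 0, 0, 0, 55],
    [1, -520, -1, 0, 0, 0, 55],
    [1, -520, -1, 0, 0, 0, 55],
    [1, -520, -1, 0, 0, 0, 55],
    [1, -520, -1, 0, 0, 0, 55]
  ]
}}

```text
clock: 25.05
tcp_pos: [0.5491, -0.1698, 0.2181]
orientation: [-0.187, -3.136, 0.001]
contact_force: [0.3, -0.2, -0.1]
grip_width: 0.0548
gripper_force: 0.0
```

Run:
```python
from h import *
go(.534,-.2938,.1,1.452)
```

```text
shift [   0.3 -124.9  118.1] turn [-0. -0. -0.] yaw 1.452 -> 1.452 at [ 0.5491 -0.1698  0.2181] w 0.0548 j7 1.15
```

Call:
{"method": "step_arm", "body": {
  "moves": [
    [0, -40, 30, 0, 0, 0, 55],
    [0, -80, 60, 0, 0, 0, 55],
    [0, -115, 90, 0, 0, 0, 55],
    [0, -125, 118, 0, 0, 0, 55],
    [0, -125, 118, 0, 0, 0, 55],
    [0, -125, 118, 0, 0, 0, 55]
  ]
}}

```text
clock: 25.65
tcp_pos: [0.5353, -0.2904, 0.1007]
orientation: [-0.185, -3.136, -0.002]
contact_force: [0.1, 1.1, 0.8]
grip_width: 0.0548
gripper_force: 0.0
```

Run:
```python
from h import *
go(.534,-.2938,.0118,1.452)
```

```text
shift [ 0.9 -3.7 88.9] turn [ 0.001 -0.     0.001] yaw 1.453 -> 1.452 at [ 0.5353 -0.2904  0.1007] w 0.0548 j7 1.25
```

Call:
{"method": "step_arm", "body": {
  "moves": [
    [1, -3, 30, 0, 0, 0, 55],
    [1, -3, 60, 0, 0, 0, 55],
    [1, -3, 80, 0, 0, 0, 55],
    [1, -3, 89, 0, 0, 0, 55],
    [1, -3, 89, 0, 0, 0, 55]
  ]
}}

```text
clock: 26.15
tcp_pos: [0.534, -0.2936, 0.0115]
orientation: [-0.184, -3.136, -0.0]
contact_force: [-0.5, 0.4, 1.0]
grip_width: 0.055
gripper_force: 0.0
```

Call:
{"method": "step_arm", "body": {
  "moves": [
    [0, 0, 0, 0, 0, 0, 42],
    [0, 0, 0, 0, 0, 0, 30],
    [0, 0, 0, 0, 0, 0, 30],
    [0, 0, 0, 0, 0, 0, 30],
    [0, 0, 0, 0, 0, 0, 30]
  ],
  "grip_force": 30
}}

```text
clock: 26.65
tcp_pos: [0.535, -0.2943, 0.0132]
orientation: [0.186, 3.134, -0.001]
contact_force: [-0.4, 1.1, 6.3]
grip_width: 0.0364
gripper_force: 30.3
```

Call:
{"method": "step_arm", "body": {
  "moves": [
    [0, 0, -20, 0, 0, 0, 30],
    [0, 0, -60, 0, 0, 0, 30],
    [0, 0, -105, 0, 0, 0, 30],
    [0, 0, -155, 0, 0, 0, 30],
    [0, 0, -205, 0, 0, 0, 30],
    [0, 0, -230, 0, 0, 0, 30],
    [0, 0, -230, 0, 0, 0, 30]
  ]
}}

```text
clock: 27.35
tcp_pos: [0.536, -0.2943, 0.2475]
orientation: [0.186, 3.129, -0.006]
contact_force: [-0.0, -0.6, -0.3]
grip_width: 0.0367
gripper_force: 30.6
```

Run:
```python
from h import *
go(.5893,.0705,.24,1.452)
```

```text
shift [ -9.7 368.6   6.5] turn [-0.003  0.007  0.   ] yaw 1.452 -> 1.452 at [ 0.536  -0.2943  0.2475] w 0.0367 j7 1.37
```

Call:
{"method": "step_arm", "body": {
  "moves": [
    [-10, 367, 6, 0, 0, 0, 30],
    [-10, 367, 6, 0, 0, 0, 30],
    [-10, 367, 6, 0, 0, 0, 30],
    [-10, 367, 6, 0, 0, 0, 30],
    [-10, 367, 6, 0, 0, 0, 30],
    [-10, 367, 6, 0, 0, 0, 30],
    [-10, 367, 6, 0, 0, 0, 30],
    [-10, 367, 6, 0, 0, 0, 30]
  ]
}}

```text
clock: 28.15
tcp_pos: [0.5856, 0.0753, 0.236]
orientation: [-0.174, -3.137, -0.003]
contact_force: [-0.7, 0.4, -0.2]
grip_width: 0.0366
gripper_force: 30.6
```

```bash
sed -i 's/from h import \*/from h import */' look.py; python3 look.py
python3 - <<'E'
from h import *
go(.5893,.0705,.13,1.452)
E
```

```text
s1 side 43 [0.5952 0.2212 0.1042] [array([0.5949, 0.2252]), np.float64(0.0176)]
s3 side 86 [0.5895 0.0686 0.1031] [array([0.5891, 0.0682]), np.float64(0.0179)]
shift [ -3.7  -2.2 105.7] turn [ 0.001 -0.     0.007] yaw 1.459 -> 1.452 at [0.586  0.073  0.2357] w 0.0369 j7 0.76
```

Call:
{"method": "step_arm", "body": {
  "moves": [
    [-4, -3, 35, 0, 0, 0, 30],
    [-4, -3, 70, 0, 0, 0, 30],
    [-4, -3, 100, 0, 0, 0, 30],
    [-4, -3, 106, 0, 0, 0, 30],
    [-4, -3, 106, 0, 0, 0, 30],
    [-4, -3, 106, 0, 0, 0, 30]
  ]
}}

```text
clock: 28.85
tcp_pos: [0.5915, 0.0652, 0.1309]
orientation: [0.187, 3.134, 0.0]
contact_force: [-0.4, 1.3, 0.8]
grip_width: 0.0367
gripper_force: 30.6
```

Run:
```python
from h import *
go(.5895,.070,.079,1.452)
```

```text
shift [ 2.7  4.5 51.9] turn [ 0.     0.002 -0.001] yaw 1.451 -> 1.452 at [0.5915 0.0652 0.1309] w 0.0367 j7 0.68
```

Call:
{"method": "step_arm", "body": {
  "moves": [
    [2, 4, 0, 0, 0, 0, 30],
    [2, 4, 10, 0, 0, 0, 30],
    [2, 4, 18, 0, 0, 0, 30],
    [2, 4, 18, 0, 0, 0, 30],
    [2, 4, 18, 0, 0, 0, 30]
  ]
}}

```text
clock: 29.35
tcp_pos: [0.589, 0.0694, 0.111]
orientation: [-0.186, -3.135, 0.001]
contact_force: [0.6, -0.3, -0.1]
grip_width: 0.0368
gripper_force: 30.6
```

Run:
```python
from h import *
go(.5895,.070,.079,1.452)
```

```text
shift [-0.5  0.6 32. ] turn [-0.    -0.001  0.   ] yaw 1.452 -> 1.452 at [0.589  0.0694 0.111 ] w 0.0368 j7 0.65
```

Call:
{"method": "step_arm", "body": {
  "moves": [
    [0, 1, 10, 0, 0, 0, 30],
    [0, 1, 17, 0, 0, 0, 30],
    [0, 1, 22, 0, 0, 0, 30],
    [0, 1, 22, 0, 0, 0, 30]
  ]
}}

```text
clock: 29.75
tcp_pos: [0.5886, 0.0703, 0.0883]
orientation: [-0.186, -3.134, 0.001]
contact_force: [-0.4, 0.6, 0.2]
grip_width: 0.037
gripper_force: 30.6
```

Call:
{"method": "step_arm", "body": {
  "moves": [
    [0, 0, 4, 0, 0, 0, 30],
    [0, 0, 8, 0, 0, 0, 30],
    [0, 0, 11, 0, 0, 0, 30],
    [0, 0, 11, 0, 0, 0, 30]
  ]
}}

```text
clock: 30.15
tcp_pos: [0.5898, 0.0707, 0.0793]
orientation: [0.186, 3.135, -0.001]
contact_force: [-1.9, -1.7, 6.7]
grip_width: 0.0366
gripper_force: 31.3
```

Call:
{"method": "step_arm", "body": {
  "moves": [
    [0, 0, 2, 0, 0, 0, 30],
    [0, 0, 2, 0, 0, 0, 30],
    [0, 0, 0, 0, 0, 0, 55],
    [0, 0, 0, 0, 0, 0, 55],
    [0, 0, 0, 0, 0, 0, 55],
    [0, 0, -40, 0, 0, 0, 55],
    [0, 0, -90, 0, 0, 0, 55],
    [0, 0, -140, 0, 0, 0, 55]
  ]
}}

```text
clock: 30.95
tcp_pos: [0.5886, 0.0704, 0.2191]
orientation: [-0.185, -3.134, 0.0]
contact_force: [2.5, -0.0, 0.1]
grip_width: 0.0548
gripper_force: 0.0
```

Run:
```python
from h import *
# bar at off: azimuth .656 -> tool y perpendicular -0.914 (nearest mod pi: 2.227)
go(.4915,.1175,.16,-.914)
g=grab('side');b=cv2.resize(g['image'][125:215,195:305],None,fx=5,fy=5,interpolation=cv2.INTER_CUBIC)
cv2.imwrite('pics/done.png',cv2.cvtColor(b,cv2.COLOR_RGB2BGR))
P=cloud(g).reshape(-1,3)
for c in((.597,.2295),(.589,.07)):
    q=P[(abs(P[:,0]-c[0])<.03)&(abs(P[:,1]-c[1])<.03)&(P[:,2]>.11)&(P[:,2]<.145)];print(len(q),((q.min(0)+q.max(0))/2).round(4),np.percentile(q[:,2],[50,90,97]))
```

```text
shift [101.8  35.3  59.3] turn [ 0.001 -0.002 -0.775] yaw 1.453 -> 2.228 at [0.5886 0.0704 0.2191] w 0.0548 j7 0.75
126 [0.5969 0.2278 0.1224] [0.12739938 0.13131076 0.13265243]
157 [0.59   0.0695 0.122 ] [0.12789161 0.13099298 0.1320184 ]
```

View pics/done.png

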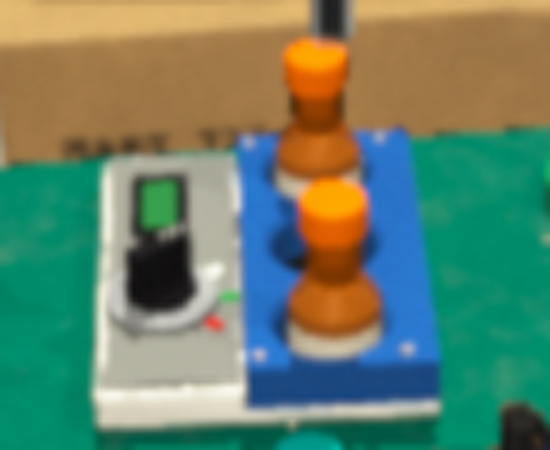

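Both flasks sit in their recesses with stoppers home, and the dial still reads off. On to the dial.

Call:
{"method": "step_arm", "body": {
  "moves": [
    [102, 35, 0, 0, 0, -0.775, 45],
    [102, 35, 0, 0, 0, -0.775, 45],
    [102, 35, 0, 0, 0, -0.775, 45],
    [102, 35, 30, 0, 0, -0.775, 45],
    [102, 35, 59, 0, 0, -0.775, 40],
    [102, 35, 59, 0, 0, -0.775, 40],
    [102, 35, 59, 0, 0, -0.775, 40],
    [102, 35, 59, 0, 0, -0.775, 40]
  ]
}}

```text
clock: 31.8
tcp_pos: [0.4929, 0.1181, 0.1607]
orientation: [-1.008, 2.974, 0.0]
contact_force: [0.7, -0.3, 0.6]
grip_width: 0.04
gripper_force: 0.0
```

Run:
```python
from h import *
go(.4915,.1175,.039,-.914)
```

```text
shift [  1.6   0.4 121.7] turn [-0.     0.002 -0.003] yaw 2.224 -> 2.228 at [0.4929 0.1181 0.1607] w 0.04 j7 1.25
```

Call:
{"method": "step_arm", "body": {
  "moves": [
    [1, 0, 45, 0, 0, 0, 40],
    [1, 0, 85, 0, 0, 0, 40],
    [1, 0, 110, 0, 0, 0, 40],
    [1, 0, 122, 0, 0, 0, 40],
    [1, 0, 122, 0, 0, 0, 40]
  ]
}}

```text
clock: 32.3
tcp_pos: [0.4915, 0.1168, 0.0374]
orientation: [1.011, -2.974, 0.0]
contact_force: [0.6, -0.4, 0.1]
grip_width: 0.0398
gripper_force: 0.0
```

Call:
{"method": "step_arm", "body": {
  "moves": [
    [0, 0, 0, 0, 0, 0, 5],
    [0, 0, 0, 0, 0, 0, 5],
    [0, 0, 0, 0, 0, 0, 5],
    [0, 0, 0, 0, 0, 0, 5]
  ],
  "grip_force": 25
}}

```text
clock: 32.7
tcp_pos: [0.492, 0.1184, 0.0393]
orientation: [-1.012, 2.972, 0.002]
contact_force: [-2.4, 1.9, 7.0]
grip_width: 0.0133
gripper_force: 28.1
```

Clockwise 0.7 rad (positive about tool z).

Call:
{"method": "step_arm", "body": {
  "moves": [
    [0, 0, 0, 0, 0, 0.14, 5],
    [0, 0, 0, 0, 0, 0.28, 5],
    [0, 0, 0, 0, 0, 0.42, 5],
    [0, 0, 0, 0, 0, 0.56, 5],
    [0, 0, 0, 0, 0, 0.7, 5],
    [0, 0, 0, 0, 0, 0.7, 5],
    [0, 0, 0, 0, 0, 0.7, 5]
  ]
}}

```text
clock: 33.4
tcp_pos: [0.4926, 0.116, 0.0392]
orientation: [0.07, 3.138, -0.004]
contact_force: [-2.2, -3.7, 11.1]
grip_width: 0.0129
gripper_force: 28.2
```

Run:
```python
from h import *
go(.4915,.1175,.039)
```

```text
shift [1.2 1.4 0.2] turn [-0.002  0.003  0.   ] yaw 1.526 -> 1.526 at [0.4926 0.116  0.0392] w 0.0129 j7 0.49
```

Tool yaw is 1.526, and green is at about 1.52. Release and retreat.

Call:
{"method": "step_arm", "body": {
  "moves": [
    [0, 0, 0, 0, 0, 0, 40],
    [0, 0, 0, 0, 0, 0, 40],
    [0, 0, 0, 0, 0, 0, 40],
    [0, 0, -40, 0, 0, 0, 40],
    [0, 0, -90, 0, 0, 0, 40],
    [0, 0, -140, 0, 0, 0, 40],
    [0, 0, -190, 0, 0, 0, 40],
    [0, 0, -190, 0, 0, 0, 40]
  ]
}}

```text
clock: 34.2
tcp_pos: [0.4946, 0.1193, 0.2336]
orientation: [0.068, 3.131, 0.004]
contact_force: [0.5, 0.4, -0.5]
grip_width: 0.0403
gripper_force: 0.0
```

Run:
```python
from h import *
g=grab('side');b=cv2.resize(g['image'][100:260,180:350],None,fx=3.7,fy=3.7,interpolation=cv2.INTER_CUBIC)
cv2.imwrite('pics/final.png',cv2.cvtColor(b,cv2.COLOR_RGB2BGR))
P=cloud(g).reshape(-1,3)
q=P[(abs(P[:,0]-.491)<.03)&(abs(P[:,1]-.117)<.03)&(P[:,2]>.073)&(P[:,2]<.083)];print(len(q),cv2.minAreaRect(q[:,:2].astype(np.float32)))
```

```text
56 ((0.4908984303474426, 0.11158515512943268), (0.04089367389678955, 0.020984945818781853), 0.07330253720283508)
```

View pics/final.png

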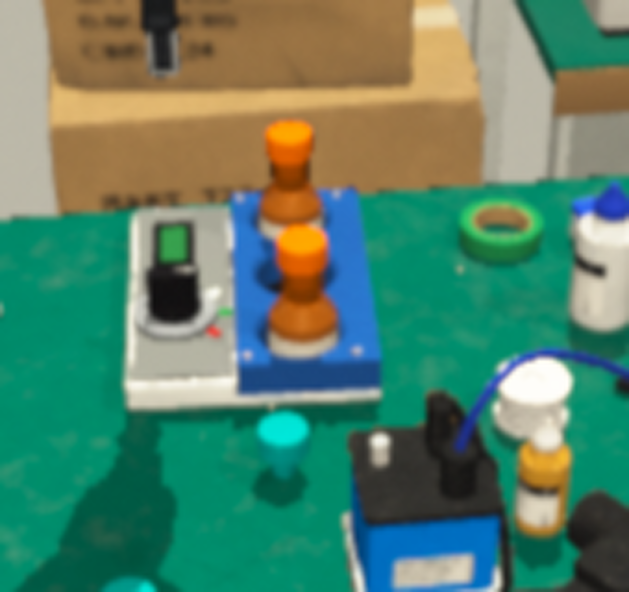

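Both stoppered flasks stand upright in the deck at (290,180) and (302,290), the dial bar lies along the shaker's x axis (green), and the arm is clear.

```bash
python3 -c "
from bench import r
print(r.hand_in())"
```

```text
the job is handed in; nothing more can be done
None
```

I turned the dial to off, stood both open flasks in recesses 1 and 3 with orange stoppers pressed home, set the dial to green and handed the job in; the last camera view shows all of this, but the hand-in gave no verdict.

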